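# Nest a sight glass gently under its retaining plate

### The arm

A 6-joint arm with a two-finger parallel gripper is mounted at the origin on the work surface. World frame = base frame: x ahead of the robot, y to its left, z up, the work surface at z = 0. Lengths are in m, angles in rad, forces in N, time in s.
With the tool pointing down it reaches from about 0.35 to 0.875 m from the base axis. Payload 15.5 kg.
Tool frame: the origin (TCP) lies midway between the tips of the shut fingers; the grasp point (between the pads) lies 19 mm behind it (manip.tcp_to_grasp is the z of the grasp point in the tool frame, in m); z points along the fingers, y is the direction in which the jaws open and shut (so a half turn about z gives the same grasp; the last joint's range is limited). The gripper opens to 85 mm and grips with 20 to 120 N. Pads are 22 mm wide; open, the fingers measure 114 mm over their backs; the gripper's body (76 mm by 85 mm) begins 54 mm behind the grasp point. The pads swing forward as they close: fully open they stand 13 mm farther back than shut.
Start: joints at [-1.226, 0.494, 1.345, -0, 1.302, -0.096], TCP at [0.267, -0.565, 0.196] pointing down, gripper open.
Joint ranges: [-2.91, 2.91], [-0.82, 2.16], [0.22, 2.67], [-1.22, 4.37], [0.12, 2.79], [-3.08, 3.08]. Speed limits (rad/s): [1.89, 1.89, 2.57, 3.01, 3.01, 3.01].

### API

Orientations are given as a unit quaternion [x, y, z, w].
In Python, from cell import manip, viewer, nets gives the robot as it stands.
- The arm moves only by the tool jog_arm, never from a script. Its argument "plan" is a list of rows, each a list of 3 entries, a list of its own where there are three numbers: the finger opening in mm, from 0 to 85.4, then the shift along the world's x, y, z in mm, then the turn, a rotation vector about the world's x, y, z in degrees. A call has 1 to 12 rows; each row is the pose to reach, as a shift and turn from the pose commanded when the call began; what a row does not reach only later rows make up. A row lasts 1/12 s, in which the tool goes at most 41.7 mm and 7.16 degrees, less where a joint would pass 70% of its speed; a pose out of reach is approached as far as the arm can. A call with a gripper value outside its range is refused whole. The fingers move at their own pace and stop on an object; "newtons" is the grip in N (left out, the last holds). Time passes only in rows, so rows that repeat a pose let the fingers close. It gives the time, the measured TCP pose, the force and the opening at its end, in the units of the state.
- manip.observe(): the state, without advancing time (a new reading comes with each control period).
- viewer.read_camera(name): name is "scene" or "side" or "wrist"; returns a dict with "color" (420x560x3 uint8, red, green, blue), "fx", "fy", "cx", "cy" (pixels), "world_from_camera" (4x4, takes a point from camera to world coordinates). Camera axes: x right, y down, z forward; pixel columns grow to the right and rows downward; lengths in m; the calibration is good to about 2 mm. A picture is of the moment at which its call begins. There is no depth.
- manip.job_done(): hands the job in, once; it reports no verdict.
Trained networks look in the newest picture that a camera, given by its name, has taken for a name from the list of things; names that differ only in an ending like _2 or _b are one class to them, and where a whole thing is asked for, a point or a joint stands for the part that bears it (a point fixed in the world has none). Each returns a list of dicts, best first, with "p" (0 to 1); they miss things now and then, are a little off and sometimes report something else, mostly with a low value. They report only what shows in the picture. A call takes as long as a camera call. They do not tell look-alikes from the thing itself.
- nets.trace(camera, label): "pixels" (420x560 bool, what is visible of it).
- nets.place_of(camera, label): "at" ([x, y, z] in m, in world coordinates, good to about 4 mm: a listed point, or the origin of a listed thing).
The state is a dict: "time_s": time; "joints": joint angles; "joint_velocities": joint speeds; "effort": joint torques, N m; "tcp_pos": TCP position; "orientation": TCP orientation; "wrist_force": force on the tool from outside, world axes, zero at the start; "torque": the same for the moment, N m; "opening": finger opening in m.
Only numpy, scipy, OpenCV 4.12 (cv2) and the standard library are available. Lean on these libraries where they do the work, as an engineer would, in place of code of your own. Each camera call takes 0.05 s, during which the arm holds its last target. There are 200 camera calls.

### The job

Slide the green sight glass along the black bed of the fixture, without lifting it, until it sits square in the corner against both orange buffer strips; treat it gently, never pressing on it with more than 15 N. Then take the blue retaining plate from its wooden stand by the yellow handle and lower it (do not drop it) over the two brass pins until it lies flush, and swing the red-knobbed clamp fully round over the plate. Leave the other things on the bench where they are.

Things in the scene. Friction and masses are not known exactly. Their poses are not given: they have to be found in the camera images.
- home (a point): Fixed point on the fixture: centre of the glass when home (touching both uncompressed buffer strips), 9 mm above the black bed, whose top is 50 mm above the table. x points across the bed to the side fence (away from the robot), y along it to the end block, z up. Bed, in mm here: x -95 to 35, y -205 to 45; open on the robot's side and at -y.
- side_face (a point): Mid-point of the face of the orange buffer strip along the side fence (the face lies at x = 35 mm in home's frame, 235 mm long, 16 mm high). It yields up to 6 mm on a spring of 1 N per mm, then is rigid, and springs back. Smooth. The aluminium fence behind it stands 24 mm above the bed. Axes as for home.
- end_face (a point): Mid-point of the face of the orange buffer strip on the end block (the face lies at y = 45 mm in home's frame, 110 mm long, 16 mm high). It yields like the side strip. The aluminium end block behind it stands 24 mm above the bed. Axes as for home.
- pin_fence (a point): Foot of the brass pin on the fence, 24 mm above the bed (at x 55.5, y -50 mm in home's frame). Pin 8 mm across, 20 mm high, tapered over its top 8 mm.
- pin_end (a point): Foot of the like brass pin on the end block, 24 mm above the bed (at x -40, y 70 mm in home's frame).
- glass_center (a point): Loose sight glass, a flat green pane with a soft white edging, 70 mm (x) by 90 mm (y) by 18 mm thick, about 0.28 kg, lying on the black bed near its open end; the point is its centre, half-way up. It starts turned up to about 0.3 rad from square.
- glass: The same sight glass; origin at the centre of its underside, x along its 70 mm side, y along its 90 mm side.
- seat (a point): Fixed point on the fixture: where the centre of the retaining plate's underside lies when the plate is seated flush, 24 mm above the bed; axes as for home.
- plate_grip (a point): Loose blue retaining plate, about 0.32 kg, waiting on a low wooden stand: the point is the centre of its yellow bar handle, 41 mm above the plate's underside. The bar runs along the plate's y, 12 mm wide (x), 120 mm long, 14 mm high, with a post at each end (110 mm apart); 28 mm free height between plate and bar. The pinch is across x.
- plate_base (a point): Centre of the plate's underside. Plate 132 (x) by 152 (y) by 6 mm, window below the handle, 11 mm holes for the pins at x 53.5, y -59 (fence pin) and x -42, y 61 mm (end pin). Two white feet 24 mm high under its -x and -y edges (outer faces 53 and 70 mm from here) stand on the bed beside the glass with 7 mm to spare. Seated: at seat, same axes.
- plate: The same blue plate; origin and axes as plate_base.
- clamp (a joint): Swing clamp, rad; vertical axis at x 96, y 35 mm in home's frame, counter-clockwise from above. 0 (starts 0 to 0.3): arm parked clear, along the fence to +y; 1.57: its stop, arm over the plate, pointing to -x. Stiff, stays where left; about 1 to 2 N at the knob. It must be parked while the plate goes down.
- clamp_knob (a point): Middle of the clamp's upright red knob, 12 mm across and 30 mm high, 42 mm from the pivot axis, 53 mm above the bed.
- tray: Green divided parts tray 130 x 170 x 30 mm; bystander, leave alone.
- bracket: Copper angle bracket with a brass sensor, 50 x 60 x 52 mm; bystander.
- bearing: Steel bearing ring 52 mm across, 15 mm high; bystander.
- driver: Screwdriver with a red handle; bystander.
- partsbox: Pink open box 90 x 120 x 40 mm; bystander.
- terminal: Green terminal strip 28 x 110 x 30 mm; bystander.
- endcap: Aluminium cylinder end cap 45 x 45 x 42 mm; bystander.
There are look-alikes about, which are no part of the job. What is shaped like the plate but pink is not meant.

How it is judged:
By the outcome, as a careful person would: the job done as asked, in the order asked, and still so for the second after the job is handed in, with the robot touching nothing.
It also fails if it takes over 72 s, if anything falls off the work surface, if the arm or the gripper's body presses on something with over 40 N, if the wrist force passes 120 N, or if a joint passes its speed limit or range.

## Working session

There is one attempt and no reset: what is moved stays moved. The work goes in short steps, Python scripts to look and compute and a tool call to move; the robot and the scene stay as the last step left them, time stands still between calls to the robot, and variables do not carry over. Pictures are saved under pics/ and viewed, about 8 in all and at most 12, crops included, and the job is handed in when it is done.

Besides the shell and the picture viewer there is one more tool, called after "Call:" by a JSON object that holds its "name" and its "arguments", one argument or row to a line. jog_arm: Moves the arm, as the interface text tells. Its arguments: {"type":"object","properties":{"plan":{"type":"array","items":{"type":"array"}},"newtons":{"type":"number"}},"required":["plan"]}

```bash
mkdir -p pics; ls; python3 - <<'E'
from cell import manip, viewer, nets
import cv2, numpy as np
ims=[]
for c in ("scene","side"):
    r=viewer.read_camera(c); ims.append(r["color"]); 
    print(c,r["fx"],r["cx"],r["cy"],np.round(r["world_from_camera"],3).tolist())
    for l in ["home","side_face","end_face","pin_fence","pin_end","glass_center","glass","plate_grip","plate_base","seat","clamp_knob"]:
        print(l,[(round(d["p"],2),np.round(d["at"],4).tolist()) for d in nets.place_of(c,l)][:3])
    cv2.imwrite(f"pics/{c}0.png",cv2.resize(r["color"][:,:,::-1],(800,600)))
o=manip.observe(); print({k:np.round(v,3).tolist() for k,v in o.items()}, manip.tcp_to_grasp)
E
```

```text
pics
scene 484.4805276710094 282.52455030551994 206.147656767743 [[0.681, 0.376, -0.628, 1.282], [0.732, -0.371, 0.572, -0.704], [-0.018, -0.849, -0.528, 0.708], [0.0, 0.0, 0.0, 1.0]]
home [(0.93, [0.5307, -0.045, 0.0564]), (0.44, [0.7276, 0.177, -0.0039]), (0.16, [0.4959, -0.0023, 0.0561])]
side_face [(0.56, [0.5694, -0.1186, 0.059])]
end_face []
pin_fence [(0.59, [0.5863, -0.0838, 0.075])]
pin_end [(0.62, [0.4741, 0.0222, 0.074]), (0.5, [0.3626, 0.1892, -0.0003])]
glass_center [(0.68, [0.5071, -0.1789, 0.0585])]
glass [(0.95, [0.5092, -0.1764, 0.0537]), (0.37, [0.5359, 0.2844, 0.0405])]
plate_grip [(0.83, [0.2986, 0.3865, 0.0063]), (0.82, [0.5324, 0.2795, 0.0803])]
plate_base [(0.61, [0.3028, 0.3845, 0.0481]), (0.59, [0.5329, 0.2829, 0.0415])]
seat [(0.88, [0.5318, -0.0337, 0.0701]), (0.32, [0.4547, -0.4326, -0.0005])]
clamp_knob [(0.74, [0.5088, -0.1766, 0.051]), (0.58, [0.6032, 0.0464, 0.107]), (0.41, [0.6679, -0.4054, -0.0007])]
side 404.10655909917637 279.56841683371914 210.6402184583426 [[-1.0, -0.023, 0.007, 0.513], [-0.021, 0.717, -0.697, 0.797], [0.011, -0.697, -0.717, 0.92
[... 276 characters left out ...]
 -0.177, 0.0622])]
glass [(0.95, [0.5077, -0.1796, 0.0504])]
plate_grip [(0.84, [0.5329, 0.2847, 0.0885]), (0.82, [0.3075, 0.3946, 0.0035])]
plate_base [(0.85, [0.3075, 0.3882, 0.05]), (0.67, [0.5309, 0.2843, 0.0454]), (0.31, [0.7279, 0.1854, 0.003])]
seat [(0.56, [0.5297, -0.032, 0.0764])]
clamp_knob [(0.67, [0.6009, 0.0447, 0.1041])]
{'time_s': 1.2, 'joints': [-1.226, 0.494, 1.345, 0.0, 1.302, -0.095], 'joint_velocities': [-0.001, -0.001, 0.0, 0.0, -0.001, -0.0], 'effort': [0.003, -88.203, -38.426, 0.0, 0.001, -0.0], 'tcp_pos': [0.267, -0.565, 0.196], 'orientation': [0.976, 0.219, 0.0, 0.0], 'wrist_force': [0.792, -0.102, -0.045], 'torque': [0.003, -0.086, 0.004], 'opening': 0.085} -0.0187
```

View pics/scene0.png

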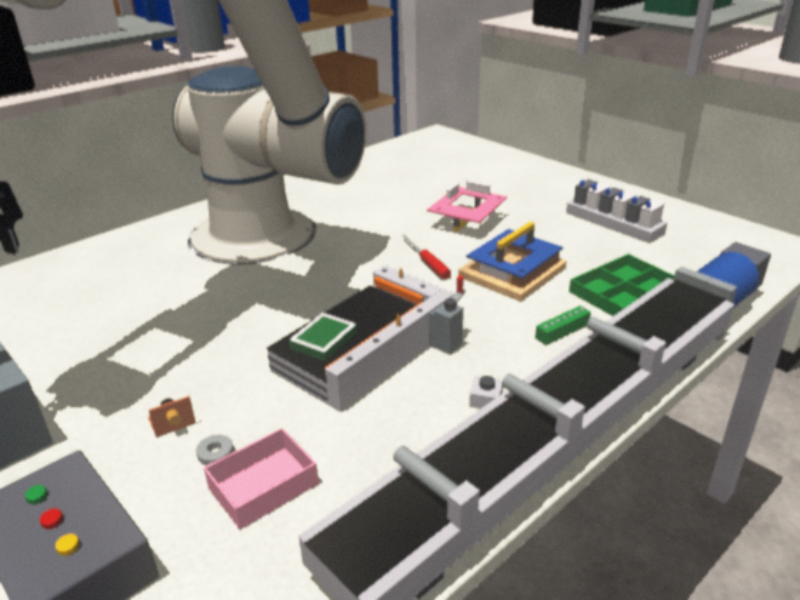

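View pics/side0.png

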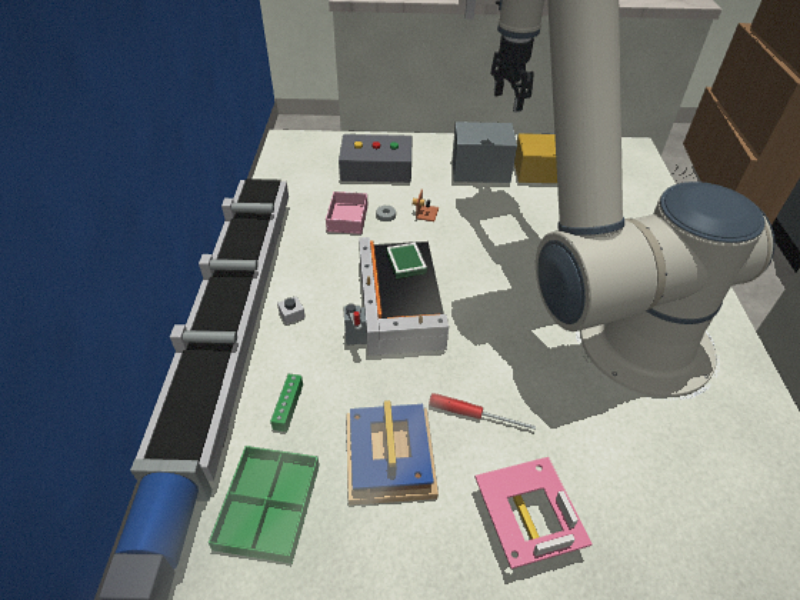

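The blue plate with the yellow handle, at side pixel (390,445), is the one meant. The pink look-alike at (532,510) lies upside down and is not. The glass is at side (407,258), with the fixture around (400,295) and the clamp knob near (357,318). I'll go above the bed for a close look.

Call:
{"name": "jog_arm", "arguments": {
  "plan": [
    [85,[190,420,140],[0,0,-17]],
    [85,[190,420,140],[0,0,-17]],
    [85,[190,420,140],[0,0,-17]],
    [85,[190,420,140],[0,0,-17]],
    [85,[190,420,140],[0,0,-17]],
    [85,[190,420,140],[0,0,-17]],
    [85,[190,420,140],[0,0,-17]],
    [85,[190,420,140],[0,0,-17]],
    [85,[190,420,140],[0,0,-17]],
    [85,[190,420,140],[0,0,-17]],
    [85,[190,420,140],[0,0,-17]],
    [85,[190,420,140],[0,0,-17]]
  ]
}}

```text
time_s: 2.2
tcp_pos: [0.4578, -0.1421, 0.3378]
orientation: [0.997, 0.073, 0.001, 0.0]
wrist_force: [0.2, -0.7, -0.1]
opening: 0.0853
```

```bash
cat > h.py <<'E'
from cell import manip, viewer, nets
import cv2, numpy as np
LOC={"home":(0,0),"side_face":(35,-72.5),"end_face":(-20,45),"pin_fence":(55.5,-50),"pin_end":(-40,70),"seat":(2,9)}
Z={"home":.059,"side_face":.058,"end_face":.058,"pin_fence":.074,"pin_end":.074,"seat":.074}
def fit(pts):
    L=np.array([LOC[k] for k,_ in pts])/1e3; W=np.array([w[:2] for _,w in pts])
    Lc=(L-L.mean(0))@[1,1j]; Wc=(W-W.mean(0))@[1,1j]
    th=np.angle((Wc*Lc.conj()).sum()); R=np.array([[np.cos(th),-np.sin(th)],[np.sin(th),np.cos(th)]])
    t=W.mean(0)-R@L.mean(0); res=W-(L@R.T+t)
    return th,t,{(k,i):np.round(r*1e3,1).tolist() for i,((k,_),r) in enumerate(zip(pts,res))}
def proj(r,P):
    T=np.linalg.inv(r["world_from_camera"]); p=(T[:3,:3]@np.asarray(P,float).T).T+T[:3,3]
    return p[:,:2]/p[:,2:]*[r["fx"],r["fy"]]+[r["cx"],r["cy"]]
def unproj(r,uv,z):
    uv=np.atleast_2d(uv).astype(float); d=np.c_[(uv-[r["cx"],r["cy"]])/[r["fx"],r["fy"]],np.ones(len(uv))]
    T=np.asarray(r["world_from_camera"]); d=d@T[:3,:3].T; o=T[:3,3]
    return (o+d*((z-o[2])/d[:,2])[:,None])
def st():
    o=manip.observe(); print({k:np.round(o[k],4).tolist() for k in("time_s","tcp_pos","orientation","wrist_force","opening")})
E
python3 - <<'E'
from h import *
pts=[]
for c in("scene","side","wrist"):
    r=viewer.read_camera(c)
    for l in LOC:
        d=nets.place_of(c,l)
        d=[x for x in d if x["p"]>.5 and abs(x["at"][2]-Z[l])<.012]
        if d: pts.append((l,np.array(d[0]["at"]))); print(c,l,np.round(d[0]["at"],4),round(d[0]["p"],2))
    for l in("glass","glass_center"): print(c,l,[(round(x["p"],2),np.round(x["at"],4).tolist()) for x in nets.place_of(c,l)][:2])
print(fit(pts)); st(); print(np.round(r["world_from_camera"],3).tolist(),r["fx"])
cv2.imwrite("pics/w1.png",cv2.resize(r["color"][:,:,::-1],(800,600)))
m=[x for x in nets.trace("wrist","glass")]; print([(x["p"],x["pixels"].sum()) for x in m])
if m:
    c,_=cv2.findContours(m[0]["pixels"].astype(np.uint8),0,2); c=max(c,key=cv2.contourArea)
    P=unproj(r,c[:,0],.068)[:,:2]; print(cv2.minAreaRect((P*1e3).astype(np.float32)))
E
```

```text
scene home [ 0.5314 -0.0417  0.0597] 0.87
scene side_face [ 0.5693 -0.1208  0.0576] 0.8
scene end_face [ 4.939e-01 -3.000e-04  5.640e-02] 0.61
scene pin_end [0.4738 0.0212 0.0719] 0.69
scene seat [ 0.5331 -0.0357  0.0715] 0.59
scene glass [(0.7, [0.5083, -0.1778, 0.0524]), (0.18, [0.6674, -0.409, -0.0015])]
scene glass_center [(0.94, [0.508, -0.1774, 0.0565])]
side home [ 0.5249 -0.0427  0.0587] 0.71
side side_face [ 0.5767 -0.1158  0.0593] 0.86
side end_face [ 0.4962 -0.0027  0.0601] 0.97
side pin_fence [ 0.5893 -0.0854  0.0712] 0.94
side pin_end [0.4759 0.0215 0.074 ] 0.8
side seat [ 0.529  -0.0321  0.0768] 0.93
side glass [(0.94, [0.5059, -0.1822, 0.0489])]
side glass_center [(0.85, [0.5083, -0.1743, 0.063])]
wrist home [ 0.5233 -0.0404  0.0614] 0.97
wrist side_face [ 0.5716 -0.1152  0.0648] 0.77
wrist end_face [0.4944 0.0012 0.0645] 0.77
wrist pin_fence [ 0.5923 -0.0901  0.0791] 0.91
wrist pin_end [0.4808 0.0234 0.0749] 0.76
wrist seat [ 0.5309 -0.0357  0.0751] 0.71
wrist glass [(0.72, [0.5103, -0.1786, 0.0513])]
wrist glass_center [(0.86, [0.5084, -0.1789, 0.0608])]
(np.float64(
[... 299 characters left out ...]
', 8): [1.1, 1.0], ('pin_end', 9): [-1.8, 1.6], ('seat', 10): [1.6, 2.9], ('home', 11): [-3.3, 3.8], ('side_face', 12): [0.7, -3.8], ('end_face', 13): [-6.4, 3.4], ('pin_fence', 14): [4.1, -3.7], ('pin_end', 15): [3.1, 3.5], ('seat', 16): [3.5, -0.7]})
{'time_s': 3.55, 'tcp_pos': [0.4567, -0.1452, 0.3363], 'orientation': [0.9974, 0.072, 0.0, 0.0], 'wrist_force': [-0.7755, -0.2019, -0.0083], 'opening': 0.0853}
[[0.143, -0.953, -0.268, 0.525], [-0.99, -0.138, -0.039, -0.135], [0.0, 0.271, -0.963, 0.514], [0.0, 0.0, 0.0, 1.0]] 312.69866690322687
[(0.81, np.int64(3192)), (0.65, np.int64(24801))]
((510.4723205566406, -179.5540008544922), (70.05636596679688, 89.74076843261719), 16.001848220825195)
```

View pics/w1.png

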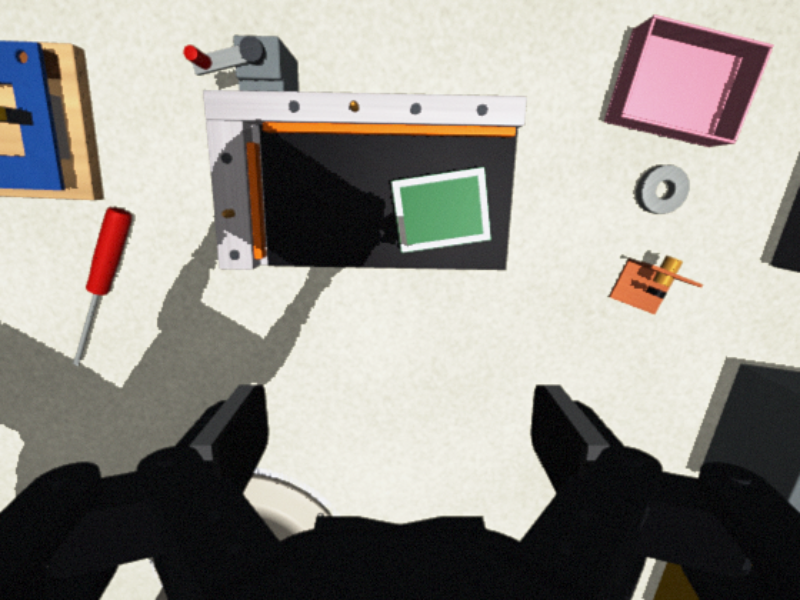

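The wrist view shows the glass at display pixel (442,210), the fence pin at (353,105), the end pin at (229,213), the knob at (190,53) and the near bed corner at (506,270). I'll refine the fixture pose from pixel features.

```bash
python3 - <<'E'
from h import *
r=viewer.read_camera("wrist"); im=r["color"]; np.save("w.npy",im)
hsv=cv2.cvtColor(im,cv2.COLOR_RGB2HSV)
org=((hsv[...,0]>5)&(hsv[...,0]<16)&(hsv[...,1]>200)&(hsv[...,2]>60)).astype(np.uint8)
n,lab,s,_=cv2.connectedComponentsWithStats(org)
for i in range(1,n):
    if s[i,4]>80:
        c,_=cv2.findContours((lab==i).astype(np.uint8),0,2); c=max(c,key=cv2.contourArea)
        print(s[i].tolist())
        for z in(.05,.066):
            q=cv2.minAreaRect((unproj(r,c[:,0],z)[:,:2]*1e3).astype(np.float32)); print(z,np.round(cv2.boxPoints(q),1).tolist(),q[2])
k=.7
def show(n,uv,z,l):
    w=unproj(r,np.array(uv)*k,z)[0]; print(n,np.round(w*1e3,1)[:2],l)
show("bedcorner",(506,270),.05,(-95,-205)); show("pinF base",(353,107),.080,(55.5,-50)); show("pinE base",(229,213),.08,(-40,70))
for c,l in(("wrist","pin_fence"),("wrist","pin_end"),("wrist","clamp_knob")):
    for x in nets.trace(c,l)[:2]:
        y,u=np.nonzero(x["pixels"]); print(l,x["p"],len(u),u.mean(),y.mean(),u.min(),u.max(),y.min(),y.max(), np.round(unproj(r,(u.mean(),y.mean()),.085 if 'pin' in l else .103)[0],4))
# black bed right edge/near edge
cv2.imwrite("pics/w2.png",cv2.resize(im[60:200,130:380,::-1],(800,448),interpolation=cv2.INTER_CUBIC))
E
```

```text
[184, 86, 176, 10, 627]
0.05 [[558.0, 2.4000000953674316], [588.2999877929688, -237.5], [597.4000244140625, -236.3000030517578], [567.0999755859375, 3.5]] 7.211867809295654
0.066 [[556.9000244140625, -2.4000000953674316], [586.2000122070312, -233.89999389648438], [595.0, -232.8000030517578], [565.7000122070312, -1.2999999523162842]] 7.211813926696777
[173, 100, 13, 81, 595]
0.05 [[434.8999938964844, 4.0], [436.29998779296875, -6.699999809265137], [547.0999755859375, 7.400000095367432], [545.7000122070312, 18.0]] 7.227783203125
0.066 [[438.1000061035156, -0.800000011920929], [439.3999938964844, -11.100000381469727], [546.2999877929688, 2.5], [545.0, 12.699999809265137]] 7.227780342102051
bedcorner [ 459.1 -258.2] (-95, -205)
pinF base [588.  -84.7] (55.5, -50)
pinE base [479.4  21. ] (-40, 70)
pin_fence 0.57 24663 239.29688196894134 115.05863033694197 129 368 25 188 [ 0.5381 -0.0807  0.085 ]
pin_end 0.77 24594 239.5272830771733 115.16438968854192 129 368 25 188 [ 0.538  -0.0811  0.085 ]
clamp_knob 0.7 850 157.6164705882353 38.98470588235294 129 184 25 52 [0.6082 0.021  0.103 ]
```

View pics/w2.png

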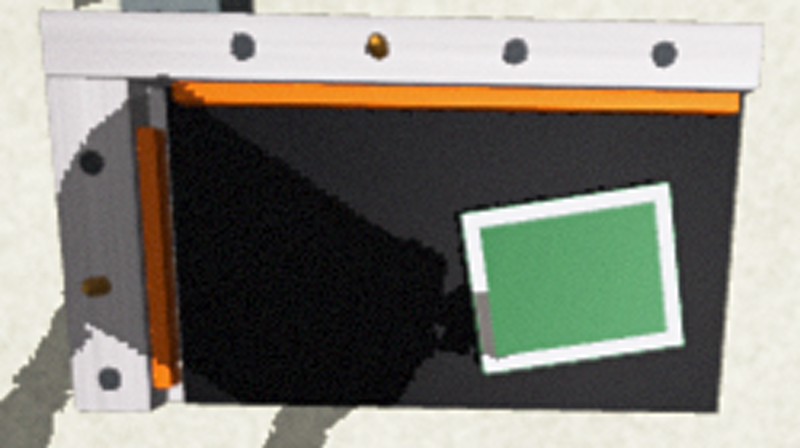

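Fixture yaw comes out at 7.2° with home at about (0.528, -0.0415). The glass measures 70.06 × 89.7 mm, turned 16°. I'll go down on the robot side of the glass with the jaw line parallel to the fence, so both fingertips can push it square.

Call:
{"name": "jog_arm", "arguments": {
  "plan": [
    [50,[-14,-43,-20],[0,0,-1]],
    [50,[-14,-43,-60],[0,0,-1]],
    [50,[-14,-43,-100],[0,0,-1]],
    [50,[-14,-43,-140],[0,0,-1]],
    [50,[-14,-43,-180],[0,0,-1]],
    [50,[-14,-43,-220],[0,0,-1]],
    [50,[-14,-43,-250],[0,0,-1]],
    [50,[-14,-43,-265],[0,0,-1]],
    [50,[-14,-43,-275],[0,0,-1]],
    [50,[-14,-43,-281],[0,0,-1]],
    [50,[-14,-43,-284],[0,0,-1]],
    [50,[-14,-43,-284],[0,0,-1]]
  ]
}}

```text
time_s: 4.8
tcp_pos: [0.4427, -0.1883, 0.0522]
orientation: [0.998, 0.063, -0.0, -0.0]
wrist_force: [0.3, 0.7, 0.9]
opening: 0.0499
```

```bash
python3 - <<'E'
from h import *
r=viewer.read_camera("wrist"); st()
cv2.imwrite("pics/w3.png",cv2.resize(r["color"][:,:,::-1],(800,600)))
E
```

```text
{'time_s': 4.85, 'tcp_pos': [0.443, -0.1884, 0.0527], 'orientation': [0.998, 0.0633, 0.0002, 0.0001], 'wrist_force': [0.3287, -0.384, -0.3], 'opening': 0.0503}
```

View pics/w3.png

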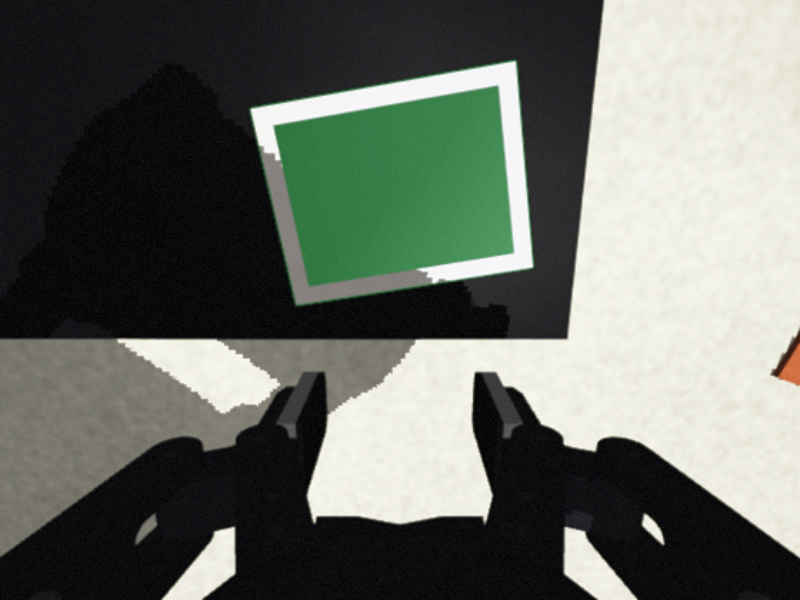

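The view shows the glass at (390,180) and the fingertips straddling its near edge at (310,375) and (485,375), clear of it. I'll push toward the fence.

Call:
{"name": "jog_arm", "arguments": {
  "plan": [
    [50,[4,0.5,0],[0,0,0]],
    [50,[8,1,0],[0,0,0]],
    [50,[12,1.5,0],[0,0,0]],
    [50,[16,2,0],[0,0,0]],
    [50,[20,2.5,0],[0,0,0]],
    [50,[24,3,0],[0,0,0]],
    [50,[28,3.5,0],[0,0,0]],
    [50,[32,4,0],[0,0,0]],
    [50,[36,4.5,0],[0,0,0]],
    [50,[40,5,0],[0,0,0]],
    [50,[44,5.5,0],[0,0,0]],
    [50,[46,5.8,0],[0,0,0]]
  ]
}}

```text
time_s: 5.85
tcp_pos: [0.4893, -0.1824, 0.0523]
orientation: [0.998, 0.063, 0.0, 0.0]
wrist_force: [-0.7, -0.7, 0.1]
opening: 0.0499
```

```bash
cat >> h.py <<'E'
def quad(r,name,z=.068):
    """corners of the glass' top from its mask"""
    hsv=cv2.cvtColor(r["color"],cv2.COLOR_RGB2HSV)
    for x in nets.trace("wrist",name)[:2]:
        c,_=cv2.findContours(x["pixels"].astype(np.uint8),0,2); c=max(c,key=cv2.contourArea)
        q=cv2.minAreaRect((unproj(r,c[:,0],z)[:,:2]*1e3).astype(np.float32)); print(name,round(x["p"],2),np.round(q[0],1),np.round(q[1],1),round(q[2],1))
E
python3 - <<'E'
from h import *
r=viewer.read_camera("wrist"); st(); quad(r,"glass")
E
```

```text
{'time_s': 5.9, 'tcp_pos': [0.4894, -0.1825, 0.0523], 'orientation': [0.998, 0.0633, 0.0002, 0.0001], 'wrist_force': [0.6195, -0.6562, -0.1319], 'opening': 0.0498}
glass 0.62 [ 511.3 -178.9] [71.2 89.9] 16.7
```

```bash
python3 - <<'E'
from h import *
r=viewer.read_camera("wrist"); a=r["color"]
b=viewer.read_camera("scene")["color"]
p=unproj
r2=viewer.read_camera("scene"); uv=proj(r2,[[.5,-.18,.06]])[0].astype(int)
c=b[uv[1]-50:uv[1]+50, uv[0]-65:uv[0]+65]
cv2.imwrite("pics/w4.png",np.hstack([cv2.resize(a,(400,300)),cv2.resize(c,(390,300),interpolation=cv2.INTER_CUBIC)])[:,:,::-1])
E
```

```text
(no output)
```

View pics/w4.png

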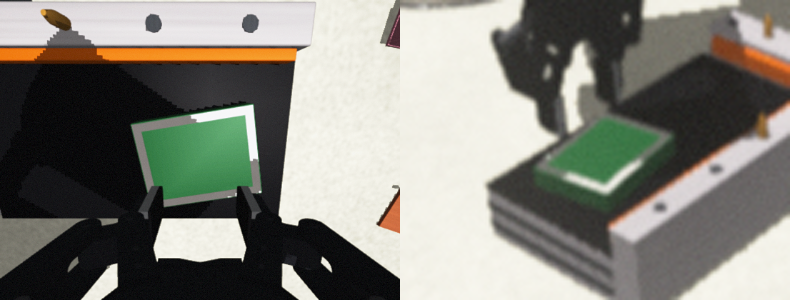

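The fingertips, at (155,187) and (243,187), look to be just at the near edge, and there is no force yet. I'll push on a little and check for motion.

Call:
{"name": "jog_arm", "arguments": {
  "plan": [
    [50,[2,0.2,0],[0,0,0]],
    [50,[4,0.5,0],[0,0,0]],
    [50,[6,0.7,0],[0,0,0]],
    [50,[8,1,0],[0,0,0]],
    [50,[9,1.1,0],[0,0,0]],
    [50,[10,1.3,0],[0,0,0]]
  ]
}}

```text
time_s: 6.6
tcp_pos: [0.4988, -0.1811, 0.0523]
orientation: [0.998, 0.063, 0.0, 0.0]
wrist_force: [-0.3, -1.0, 0.2]
opening: 0.05
```

```bash
python3 - <<'E'
from h import *
r=viewer.read_camera("wrist"); st(); quad(r,"glass"); a=r["color"]
s=viewer.read_camera("side"); uv=proj(s,[[.51,-.18,.06]])[0].astype(int)
for x in nets.place_of("side","glass_center"): print(np.round(x["at"],4))
c=s["color"][uv[1]-45:uv[1]+45, uv[0]-60:uv[0]+60]
cv2.imwrite("pics/w5.png",np.hstack([cv2.resize(a,(400,300)),cv2.resize(c,(400,300),interpolation=cv2.INTER_CUBIC)])[:,:,::-1])
E
```

```text
{'time_s': 6.65, 'tcp_pos': [0.4989, -0.1811, 0.0522], 'orientation': [0.998, 0.0633, 0.0, -0.0], 'wrist_force': [0.4455, -0.5602, 0.4619], 'opening': 0.0498}
glass 0.92 [ 511.3 -178.8] [72.6 89.5] 16.6
[ 0.5093 -0.1759  0.0626]
```

View pics/w5.png

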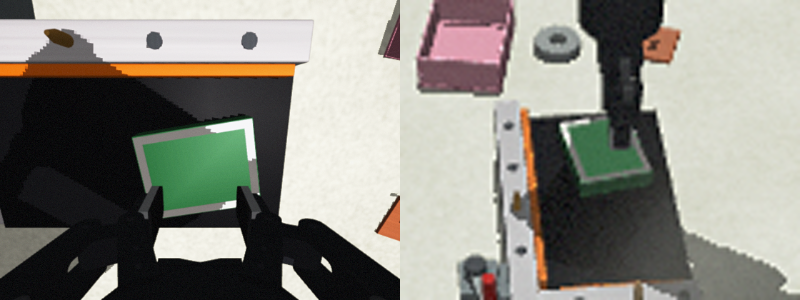

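The glass did not move: the fingertips are passing above it, so open tips sit higher than I assumed. I'll raise, back off, close the fingers and measure tip heights before going lower.

Call:
{"name": "jog_arm", "arguments": {
  "plan": [
    [50,[0,0,20],[0,0,0]],
    [50,[-15,-2,30],[0,0,0]],
    [50,[-50,-6,30],[0,0,0]],
    [25,[-62,-8,30],[0,0,0]],
    [25,[-62,-8,20],[0,0,0]],
    [25,[-62,-8,10],[0,0,0]],
    [25,[-62,-8,10],[0,0,0]],
    [25,[-62,-8,10],[0,0,0]],
    [25,[-62,-8,10],[0,0,0]]
  ]
}}

```text
time_s: 7.55
tcp_pos: [0.4368, -0.1892, 0.0625]
orientation: [0.998, 0.063, 0.0, -0.0]
wrist_force: [1.1, 0.5, 0.7]
opening: 0.0248
```

```bash
python3 - <<'E'
from h import *
r=viewer.read_camera("wrist"); a=r["color"]; st()
s=viewer.read_camera("side"); uv=proj(s,[[.44,-.18,.08]])[0].astype(int)
c=s["color"][uv[1]-60:uv[1]+60, uv[0]-80:uv[0]+80]
print(proj(r,[manip.observe()["tcp_pos"]]),proj(s,[manip.observe()["tcp_pos"]]),uv)
cv2.imwrite("pics/w6.png",np.hstack([cv2.resize(a,(400,300)),cv2.resize(c,(400,300),interpolation=cv2.INTER_CUBIC)])[:,:,::-1])
E
```

```text
{'time_s': 7.6, 'tcp_pos': [0.4369, -0.1892, 0.0626], 'orientation': [0.998, 0.0633, 0.0002, 0.0001], 'wrist_force': [0.2762, 0.8001, -0.3569], 'opening': 0.0249}
[[279.6938891  250.10793367]] [[306.54961307 179.03444499]] [305 176]
```

View pics/w6.png

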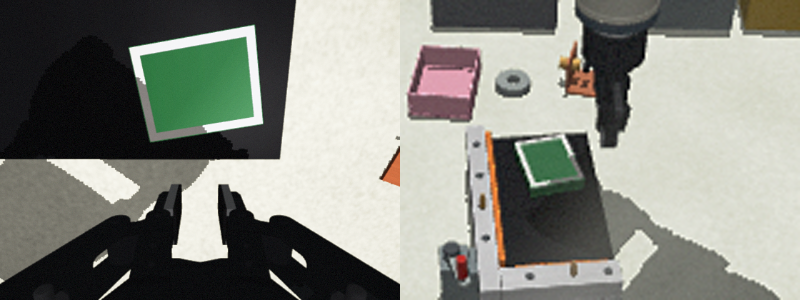

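In the crop, the tips sit at about (607,147) in the side view against a projected TCP at (604,157), so the real tips are roughly 17 mm or more above the TCP. I'll lower beside the glass over the bed's edge, watching the force.

Call:
{"name": "jog_arm", "arguments": {
  "plan": [
    [50,[10,1,0],[0,0,0]],
    [50,[17,2,0],[0,0,0]],
    [50,[17,2,-4],[0,0,0]],
    [50,[17,2,-8],[0,0,0]],
    [50,[17,2,-12],[0,0,0]],
    [50,[17,2,-15],[0,0,0]],
    [50,[17,2,-18],[0,0,0]],
    [50,[17,2,-20],[0,0,0]],
    [50,[17,2,-21],[0,0,0]],
    [50,[17,2,-22],[0,0,0]]
  ]
}}

```text
time_s: 8.48
tcp_pos: [0.4536, -0.1872, 0.0401]
orientation: [0.998, 0.063, -0.0, -0.0]
wrist_force: [-1.0, -0.3, 0.4]
opening: 0.0502
```

```bash
python3 - <<'E'
from h import *
r=viewer.read_camera("wrist"); a=r["color"]; st(); quad(r,"glass")
b=viewer.read_camera("scene"); uv=proj(b,[[.48,-.18,.07]])[0].astype(int)
c=b["color"][uv[1]-50:uv[1]+50, uv[0]-65:uv[0]+65]
cv2.imwrite("pics/w7.png",np.hstack([cv2.resize(a,(400,300)),cv2.resize(c,(390,300),interpolation=cv2.INTER_CUBIC)])[:,:,::-1])
E
```

```text
{'time_s': 8.5333, 'tcp_pos': [0.4536, -0.1871, 0.0401], 'orientation': [0.998, 0.0632, -0.0001, -0.0001], 'wrist_force': [-0.3528, 0.1548, 0.7397], 'opening': 0.0499}
glass 0.92 [ 510.4 -179.1] [70.2 90.1] 16.6
```

View pics/w7.png

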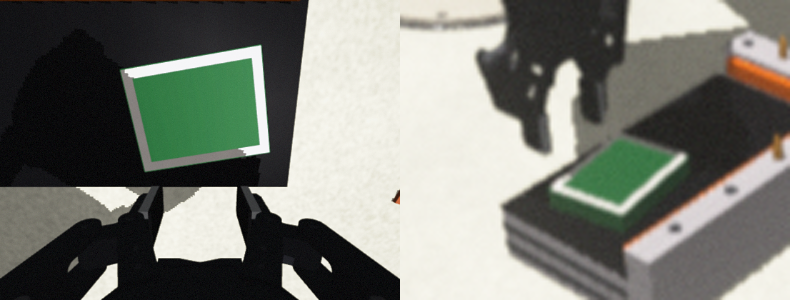

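```bash
python3 - <<'E'
from h import *
b=viewer.read_camera("scene"); uv=proj(b,[[.48,-.18,.07]])[0].astype(int)
t=np.array(manip.observe()["tcp_pos"]); e=np.array([.9921,.1257,0]); n=np.array([-.1257,.9921,0])
for s in(-32,32):
  for z in(.04,.05,.06,.07,.08):
    P=t+n*s/1e3; P[2]=z
    print(s,z,np.round((proj(b,[P])[0]-uv+[65,50])*3+[400,0]))
r=viewer.read_camera("wrist")
for s in(-25,25):
  for z in(.04,.05,.06,.07,.08):
    P=t+n*s/1e3+e*.011; P[2]=z
    print(s,z,np.round(proj(r,[P])[0]/1.4))
E
```

```text
-32 0.04 [542. 192.]
-32 0.05 [541. 182.]
-32 0.06 [540. 172.]
-32 0.07 [538. 161.]
-32 0.08 [537. 150.]
32 0.04 [601. 156.]
32 0.05 [600. 146.]
32 0.06 [599. 136.]
32 0.07 [598. 126.]
32 0.08 [597. 115.]
-25 0.04 [230. 166.]
-25 0.05 [231. 170.]
-25 0.06 [233. 175.]
-25 0.07 [235. 180.]
-25 0.08 [237. 185.]
25 0.04 [170. 166.]
25 0.05 [168. 170.]
25 0.06 [166. 175.]
25 0.07 [164. 180.]
25 0.08 [162. 185.]
```

All three sightlines agree that the fingertips are at z≈0.078 while the reported TCP is at 0.040, so the tips really sit about 37 mm behind the reported TCP at this opening. I'll lower another 19 mm to bring the tips to about 0.058.

Call:
{"name": "jog_arm", "arguments": {
  "plan": [
    [50,[0,0,-4],[0,0,0]],
    [50,[0,0,-8],[0,0,0]],
    [50,[0,0,-12],[0,0,0]],
    [50,[0,0,-15],[0,0,0]],
    [50,[0,0,-17],[0,0,0]],
    [50,[0,0,-18],[0,0,0]],
    [50,[0,0,-19],[0,0,0]],
    [50,[0,0,-19],[0,0,0]]
  ]
}}

```text
time_s: 9.4
tcp_pos: [0.4536, -0.1871, 0.0211]
orientation: [0.998, 0.063, -0.0, -0.0]
wrist_force: [-0.1, -0.5, -0.0]
opening: 0.0497
```

Call:
{"name": "jog_arm", "arguments": {
  "plan": [
    [50,[2,0.3,0],[0,0,0]],
    [50,[4,0.5,0],[0,0,0]],
    [50,[6,0.7,0],[0,0,0]],
    [50,[8,1,0],[0,0,0]],
    [50,[10,1.2,0],[0,0,0]],
    [50,[12,1.5,0],[0,0,0]],
    [50,[14,1.8,0],[0,0,0]],
    [50,[16,2,0],[0,0,0]],
    [50,[18,2.2,0],[0,0,0]],
    [50,[20,2.5,0],[0,0,0]]
  ]
}}

```text
time_s: 10.23
tcp_pos: [0.4739, -0.1846, 0.0213]
orientation: [0.998, 0.063, -0.0, -0.0]
wrist_force: [-1.2, 0.4, 0.1]
opening: 0.0503
```

```bash
python3 - <<'E'
from h import *
r=viewer.read_camera("wrist"); st(); quad(r,"glass")
E
```

```text
{'time_s': 10.2833, 'tcp_pos': [0.4743, -0.1847, 0.0213], 'orientation': [0.998, 0.0633, 0.0002, 0.0001], 'wrist_force': [-0.6365, 0.5589, 0.2576], 'opening': 0.05}
glass 0.91 [ 520.9 -181.7] [69.3 89.1] 7.9
```

The tips now push the glass, which is square to the fixture (7.9° against 7.2°). I'll continue to the side strip.

Call:
{"name": "jog_arm", "arguments": {
  "plan": [
    [50,[3,0.4,0],[0,0,0]],
    [50,[6,0.8,0],[0,0,0]],
    [50,[9,1.1,0],[0,0,0]],
    [50,[12,1.5,0],[0,0,0]],
    [50,[15,1.9,0],[0,0,0]],
    [50,[18,2.3,0],[0,0,0]],
    [50,[20,2.5,0],[0,0,0]],
    [50,[22,2.8,0],[0,0,0]],
    [50,[24,3,0],[0,0,0]],
    [50,[25,3.1,0],[0,0,0]],
    [50,[26,3.3,0],[0,0,0]],
    [50,[26,3.3,0],[0,0,0]]
  ]
}}

```text
time_s: 11.33
tcp_pos: [0.4997, -0.1814, 0.0213]
orientation: [0.998, 0.063, -0.0, 0.0]
wrist_force: [-0.0, -0.2, -0.3]
opening: 0.05
```

```bash
python3 - <<'E'
from h import *
r=viewer.read_camera("wrist"); st(); quad(r,"glass")
E
```

```text
{'time_s': 11.3833, 'tcp_pos': [0.4997, -0.1813, 0.0213], 'orientation': [0.998, 0.0633, 0.0, -0.0], 'wrist_force': [-0.6397, 0.1918, 0.0723], 'opening': 0.0501}
glass 0.72 [ 546.4 -178.8] [69.  89.1] 7.2
```

Call:
{"name": "jog_arm", "arguments": {
  "plan": [
    [50,[1,0.1,0],[0,0,0]],
    [50,[2,0.2,0],[0,0,0]],
    [50,[3,0.4,0],[0,0,0]],
    [50,[3,0.4,0],[0,0,0]]
  ]
}}

```text
time_s: 11.77
tcp_pos: [0.5025, -0.181, 0.0213]
orientation: [0.998, 0.063, -0.0, -0.0]
wrist_force: [-3.9, -1.3, 1.2]
opening: 0.0503
```

```bash
python3 - <<'E'
from h import *
r=viewer.read_camera("wrist"); st(); quad(r,"glass")
m=nets.trace("wrist","glass")[0]["pixels"]
b=np.array([o["wrist_force"] for o in [manip.observe()]])
cv2.imwrite("pics/w8.png",cv2.resize(r["color"][:,:,::-1],(560,420)))
E
```

```text
{'time_s': 11.8167, 'tcp_pos': [0.5025, -0.1809, 0.0212], 'orientation': [0.998, 0.0633, -0.0002, -0.0], 'wrist_force': [-3.5166, -1.5633, 2.172], 'opening': 0.0501}
glass 0.55 [ 535.2 -144.6] [153.3 209.4] 6.0
```

View pics/w8.png

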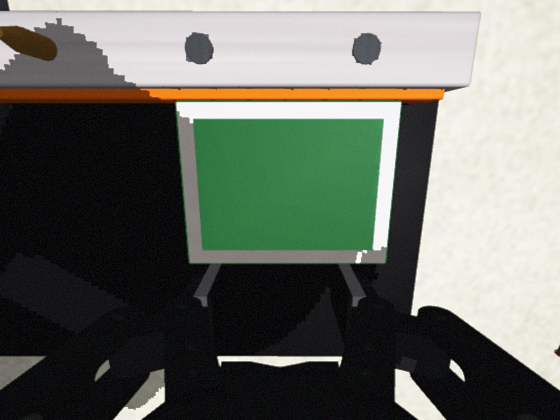

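The glass is square against the orange side strip (edge at row 100) with about 4 N of push, so the strip is touched and slightly compressed. I've viewed 10 pictures so far. Next I back off, turn 90° and go behind the glass's -y edge.

Call:
{"name": "jog_arm", "arguments": {
  "plan": [
    [50,[-6,-0.8,0],[0,0,0]],
    [50,[-14,-1.8,0],[0,0,0]],
    [50,[-16,-2,15],[0,0,0]],
    [20,[-16,-2,50],[0,0,7]],
    [20,[-10,-20,70],[0,0,14]],
    [20,[0,-40,70],[0,0,21]],
    [20,[20,-60,70],[0,0,28]],
    [20,[40,-66,70],[0,0,35]],
    [20,[40,-66,70],[0,0,42]],
    [20,[40,-66,70],[0,0,49]],
    [20,[40,-66,70],[0,0,56]],
    [20,[40,-66,70],[0,0,63]]
  ]
}}

```text
time_s: 12.92
tcp_pos: [0.5422, -0.2471, 0.0911]
orientation: [0.816, 0.578, 0.0, 0.0]
wrist_force: [0.8, -0.8, 0.8]
opening: 0.0202
```

Call:
{"name": "jog_arm", "arguments": {
  "plan": [
    [20,[0,0,0],[0,0,7]],
    [20,[0,0,0],[0,0,14]],
    [20,[0,0,0],[0,0,21]],
    [20,[0,0,0],[0,0,27]],
    [20,[0,0,0],[0,0,27]]
  ]
}}

```text
time_s: 13.33
tcp_pos: [0.5422, -0.247, 0.0912]
orientation: [0.659, 0.752, 0.0, 0.0]
wrist_force: [0.3, 0.1, -0.3]
opening: 0.02
```

```bash
cat >> h.py <<'E'
E_=np.array([.9921,.1257,0]); N_=np.array([-.1257,.9921,0])
def loc(p): p=np.asarray(p)*1e3; return np.round([p@E_[:len(p)],p@N_[:len(p)]],1)
E
python3 - <<'E'
from h import *
r=viewer.read_camera("wrist"); st(); quad(r,"glass"); t=manip.observe()["tcp_pos"]; print(loc(t))
for s in(-10,10):   # where tips should be seen
  for z in(.03,.035,.04): P=t+E_*s/1e3+N_*.011+[0,0,z]; print(s,z,np.round(proj(r,[P])[0]))
g=cv2.cvtColor(r["color"],cv2.COLOR_RGB2GRAY); print(g[225:300:4,255:305:3])
E
```

```text
{'time_s': 13.3833, 'tcp_pos': [0.5423, -0.247, 0.0912], 'orientation': [0.6616, 0.7498, 0.0001, 0.0001], 'wrist_force': [-0.2504, 0.4276, -0.0723], 'opening': 0.0204}
glass 0.71 [ 544.8 -179.2] [70.8 90.4] 7.3
[ 507.  -313.3]
-10 0.03 [259. 251.]
-10 0.035 [258. 255.]
-10 0.04 [258. 259.]
10 0.03 [299. 251.]
10 0.035 [299. 255.]
10 0.04 [300. 259.]
[[  7  10   3  16   7  10  14  18  12   9  13   8   3  11  12  13  12]
 [102  94  95  91  96 100  97  94  85  67  71  71  66  67  71  71  73]
 [240 241 243 242 242 243 243 239 244 241 237 238 236 241 242 244 243]
 [236 238 243 242 241 242 240 238 240 238 239 238 242 244 241 242 241]
 [241 243 245 241 241 241 239 239 238 240 238 237 243 240 239 241 241]
 [237 238 239 240 241 241 241 239 235 239 238 237 239 239 238 238 242]
 [237 238 240 239 238 240 240 240 239 237 236 239 240 239 235 234 240]
 [242 240 239 238 235 239 244 243 243 234 238 241 239 237 239 241 242]
 [217 225 241 239 242 245 243 242 240 239 242 240 237 237 241 236 213]
 [ 17  46 247 240 240 240 242 242 241 239 241 240 237 240 240  86   9]
 [ 10  40 247 243 242 246 244 241 240 239 239 234 235 242 239  85   5]
 [  9  37 244 239 241 243 239 239 240 242 239 234 238 241 240  87   5]
 [  7  24 248 244 242 238 237 239 241 239 241 242 241 238 239  63  12]
 [  8  29 245 240 242 241 235 239 241 238 239 238 234 237 236  61   3]
 [  8  25 242 243 244 241 242 242 237 234 239 240 241 240 242  69   7]
 [ 12  18 245 242 241 237 240 237 239 241 239 236 241 243 241  44  11]
 [  8  15 245 241 241 241 242 242 241 241 243 244 242 235 236  44  11]
 [ 10  26 242 238 241 239 237 244 243 242 241 241 241 237 241  61  10]
 [  8  30 246 241 242 243 241 244 243 240 240 240 243 243 241  65   4]]
```

Tips clear the glass edge by about 11 mm. I'll lower, then push along the fence.

Call:
{"name": "jog_arm", "arguments": {
  "plan": [
    [20,[0,0,-20],[0,0,0]],
    [20,[0,0,-40],[0,0,0]],
    [20,[0,0,-54],[0,0,0]],
    [20,[0,0,-62],[0,0,0]],
    [20,[0,0,-67],[0,0,0]],
    [20,[0,0,-69],[0,0,0]],
    [20,[0,0,-69],[0,0,0]],
    [20,[-0.3,2.5,-69],[0,0,0]],
    [20,[-0.9,7,-69],[0,0,0]],
    [20,[-1.5,12,-69],[0,0,0]],
    [20,[-2.3,18,-69],[0,0,0]],
    [20,[-3,24,-69],[0,0,0]]
  ]
}}

```text
time_s: 14.43
tcp_pos: [0.5398, -0.2224, 0.0226]
orientation: [0.661, 0.75, 0.0, 0.0]
wrist_force: [0.6, -0.4, 1.0]
opening: 0.0196
```

```bash
python3 - <<'E'
from h import *
r=viewer.read_camera("wrist"); st(); quad(r,"glass"); print(loc(manip.observe()["tcp_pos"]))
E
```

```text
{'time_s': 14.4833, 'tcp_pos': [0.5393, -0.2211, 0.0225], 'orientation': [0.6608, 0.7506, 0.0001, -0.0003], 'wrist_force': [0.0115, 1.6536, 0.4096], 'opening': 0.0199}
glass 0.78 [ 543.1 -165. ] [69.7 88.6] 7.2
[ 507.2 -287.7]
```

Call:
{"name": "jog_arm", "arguments": {
  "plan": [
    [20,[-1,8,0],[0,0,0]],
    [20,[-2.3,18,0],[0,0,0]],
    [20,[-3.5,28,0],[0,0,0]],
    [20,[-4.8,38,0],[0,0,0]],
    [20,[-6.1,48,0],[0,0,0]],
    [20,[-7.3,58,0],[0,0,0]],
    [20,[-8.6,68,0],[0,0,0]],
    [20,[-9.9,78,0],[0,0,0]],
    [20,[-11.1,88,0],[0,0,0]],
    [20,[-12.2,96,0],[0,0,0]],
    [20,[-12.9,102,0],[0,0,0]],
    [20,[-13.3,105,0],[0,0,0]]
  ]
}}

```text
time_s: 15.53
tcp_pos: [0.5262, -0.117, 0.0223]
orientation: [0.661, 0.751, -0.0, -0.0]
wrist_force: [0.2, -0.4, -1.4]
opening: 0.0197
```

```bash
python3 - <<'E'
from h import *
r=viewer.read_camera("wrist"); st(); quad(r,"glass"); print(loc(manip.observe()["tcp_pos"]))
E
```

```text
{'time_s': 15.5833, 'tcp_pos': [0.5261, -0.117, 0.0223], 'orientation': [0.6607, 0.7506, -0.0, -0.0002], 'wrist_force': [-0.7207, -0.2781, 0.4385], 'opening': 0.0198}
glass 0.97 [529.5 -59.9] [69.4 88.9] 7.3
[ 507.4 -182.7]
```

Call:
{"name": "jog_arm", "arguments": {
  "plan": [
    [20,[-0.6,5,0],[0,0,0]],
    [20,[-1.3,10,0],[0,0,0]],
    [20,[-1.8,14,0],[0,0,0]],
    [20,[-2.1,16.5,0],[0,0,0]],
    [20,[-2.3,18.5,0],[0,0,0]],
    [20,[-2.5,19.5,0],[0,0,0]],
    [20,[-2.5,19.5,0],[0,0,0]]
  ]
}}

```text
time_s: 16.22
tcp_pos: [0.5239, -0.0983, 0.0223]
orientation: [0.661, 0.75, 0.0, 0.0]
wrist_force: [0.1, -0.4, 0.4]
opening: 0.0199
```

```bash
python3 - <<'E'
from h import *
F=[]
for i in range(3): r=viewer.read_camera("wrist"); F.append(manip.observe()["wrist_force"])
st(); print(np.round(np.mean(F,0),2)); quad(r,"glass"); print(loc(manip.observe()["tcp_pos"]))
E
```

```text
{'time_s': 16.3667, 'tcp_pos': [0.5239, -0.0985, 0.0223], 'orientation': [0.661, 0.7504, 0.0, -0.0], 'wrist_force': [-0.2033, 0.466, -0.1732], 'opening': 0.0199}
[-0.22  0.02 -0.37]
glass 0.75 [527.1 -41.5] [70.1 89.7] 7.2
[ 507.3 -163.6]
```

Call:
{"name": "jog_arm", "arguments": {
  "plan": [
    [20,[-0.1,1,0],[0,0,0]],
    [20,[-0.3,2,0],[0,0,0]],
    [20,[-0.4,3,0],[0,0,0]],
    [20,[-0.4,3,0],[0,0,0]]
  ]
}}

```text
time_s: 16.75
tcp_pos: [0.5235, -0.0955, 0.0223]
orientation: [0.661, 0.75, -0.0, 0.0]
wrist_force: [0.4, -3.2, -0.9]
opening: 0.0201
```

```bash
python3 - <<'E'
from h import *
F=[]
for i in range(3): r=viewer.read_camera("wrist"); F.append(manip.observe()["wrist_force"])
st(); print(np.round(np.mean(F,0),2)); quad(r,"glass"); print(loc(manip.observe()["tcp_pos"]))
E
```

```text
{'time_s': 16.9, 'tcp_pos': [0.5235, -0.0955, 0.0223], 'orientation': [0.6609, 0.7504, 0.0, 0.0001], 'wrist_force': [0.3093, -2.6444, -1.0883], 'opening': 0.0199}
[ 0.46 -3.32 -1.03]
glass 0.57 [526.9 -38.4] [69.6 88.9] 7.2
[ 507.4 -160.6]
```

End strip contacted, about 3.3 N. I'll withdraw and give a light final nudge in x to confirm side contact.

Call:
{"name": "jog_arm", "arguments": {
  "plan": [
    [20,[0.8,-6,0],[0,0,0]],
    [20,[2,-15,0],[0,0,0]],
    [20,[2,-15,20],[0,0,0]],
    [30,[2,-15,55],[0,0,-7]],
    [30,[-10,-10,70],[0,0,-14]],
    [30,[-40,10,70],[0,0,-21]],
    [30,[-55,32,70],[0,0,-28]],
    [30,[-55,32,70],[0,0,-35]],
    [30,[-55,32,70],[0,0,-42]],
    [30,[-55,32,70],[0,0,-49]],
    [30,[-55,32,70],[0,0,-56]],
    [30,[-55,32,70],[0,0,-63]]
  ]
}}

```text
time_s: 17.95
tcp_pos: [0.4685, -0.064, 0.0924]
orientation: [0.957, 0.291, 0.0, -0.0]
wrist_force: [0.3, -0.4, -0.3]
opening: 0.0296
```

Call:
{"name": "jog_arm", "arguments": {
  "plan": [
    [30,[0,0,0],[0,0,-7]],
    [30,[0,0,0],[0,0,-14]],
    [30,[0,0,0],[0,0,-21]],
    [30,[0,0,-20],[0,0,-27]],
    [30,[0,0,-40],[0,0,-27]],
    [30,[0,0,-55],[0,0,-27]],
    [30,[0,0,-64],[0,0,-27]],
    [30,[0,0,-69],[0,0,-27]],
    [30,[0,0,-70],[0,0,-27]],
    [30,[0,0,-70],[0,0,-27]]
  ]
}}

```text
time_s: 18.78
tcp_pos: [0.4686, -0.0637, 0.0225]
orientation: [0.998, 0.063, 0.0, -0.0]
wrist_force: [0.3, -0.1, -0.3]
opening: 0.0303
```

Call:
{"name": "jog_arm", "arguments": {
  "plan": [
    [30,[4,0.5,0],[0,0,0]],
    [30,[8,1,0],[0,0,0]],
    [30,[11,1.4,0],[0,0,0]],
    [30,[13,1.6,0],[0,0,0]],
    [30,[15,1.9,0],[0,0,0]],
    [30,[16,2,0],[0,0,0]],
    [30,[16,2,0],[0,0,0]]
  ]
}}

```text
time_s: 19.37
tcp_pos: [0.4845, -0.0614, 0.0223]
orientation: [0.998, 0.063, -0.0, -0.0]
wrist_force: [-1.1, 0.3, 0.7]
opening: 0.0301
```

```bash
python3 - <<'E'
from h import *
F=[]
for i in range(3): r=viewer.read_camera("wrist"); F.append(manip.observe()["wrist_force"])
st(); print(np.round(np.mean(F,0),2)); quad(r,"glass"); print(loc(manip.observe()["tcp_pos"]))
E
```

```text
{'time_s': 19.5167, 'tcp_pos': [0.4844, -0.0614, 0.0223], 'orientation': [0.998, 0.0633, -0.0, -0.0], 'wrist_force': [-1.0402, -0.8574, -0.3615], 'opening': 0.0302}
[-0.49 -0.42  0.21]
glass 0.95 [528.9 -42.8] [69.5 89.1] 7.2
[ 472.8 -121.8]
```

Call:
{"name": "jog_arm", "arguments": {
  "plan": [
    [30,[1,0.1,0],[0,0,0]],
    [30,[2,0.2,0],[0,0,0]],
    [30,[2.5,0.3,0],[0,0,0]],
    [30,[2.5,0.3,0],[0,0,0]]
  ]
}}

```text
time_s: 19.9
tcp_pos: [0.4866, -0.0611, 0.0222]
orientation: [0.998, 0.063, -0.0, -0.0]
wrist_force: [-4.6, -0.2, 2.8]
opening: 0.0298
```

```bash
python3 - <<'E'
from h import *
F=[]
for i in range(3): r=viewer.read_camera("wrist"); F.append(manip.observe()["wrist_force"])
st(); print(np.round(np.mean(F,0),2)); quad(r,"glass"); print(loc(manip.observe()["tcp_pos"]))
E
```

```text
{'time_s': 20.05, 'tcp_pos': [0.4866, -0.0611, 0.0222], 'orientation': [0.998, 0.0633, -0.0003, -0.0001], 'wrist_force': [-4.2082, -0.6788, 1.5872], 'opening': 0.0303}
[-4.15 -1.22  2.02]
glass 0.63 [531.3 -42.3] [69.  89.5] 7.2
[ 475.1 -121.8]
```

Side contact confirmed at about 4 N. I'll back off, raise, and re-measure the glass and fixture from above.

Call:
{"name": "jog_arm", "arguments": {
  "plan": [
    [30,[-5,-0.6,0],[0,0,0]],
    [30,[-14,-1.8,0],[0,0,0]],
    [30,[-14,-1.8,20],[0,0,0]],
    [30,[-14,-1.8,60],[0,0,0]],
    [30,[-14,-1.8,100],[0,0,0]],
    [30,[-14,-1.8,140],[0,0,0]],
    [30,[-14,-1.8,180],[0,0,0]],
    [30,[-14,-1.8,200],[0,0,0]],
    [30,[-14,-1.8,200],[0,0,0]],
    [30,[-14,-1.8,200],[0,0,0]]
  ]
}}

```text
time_s: 20.93
tcp_pos: [0.4733, -0.0632, 0.2232]
orientation: [0.998, 0.063, 0.002, 0.0]
wrist_force: [-0.4, -0.7, -0.4]
opening: 0.0301
```

```bash
python3 - <<'E'
from h import *
r=viewer.read_camera("wrist"); st(); quad(r,"glass"); np.savez("fix.npz",im=r["color"],T=r["world_from_camera"],k=[r["fx"],r["fy"],r["cx"],r["cy"]])
for l in list(LOC)+["clamp_knob"]:
    for x in nets.place_of("wrist",l)[:1]: print(l,round(x["p"],2),np.round(x["at"],4),loc(x["at"][:2]))
im=r["color"]; hsv=cv2.cvtColor(im,cv2.COLOR_RGB2HSV)
br=((hsv[...,0]>10)&(hsv[...,0]<24)&(hsv[...,1]>110)&(hsv[...,2]>60)).astype(np.uint8)
n,lab,s,c=cv2.connectedComponentsWithStats(br)
for i in range(1,n):
    if s[i,4]>15:print("brass/orange",s[i].tolist(),c[i].round(1))
org=((hsv[...,0]>5)&(hsv[...,0]<16)&(hsv[...,1]>200)&(hsv[...,2]>60)).astype(np.uint8)
n,lab,s,_=cv2.connectedComponentsWithStats(org)
for i in range(1,n):
    if s[i,4]>150:
        cc,_=cv2.findContours((lab==i).astype(np.uint8),0,2); cc=max(cc,key=cv2.contourArea)
        for z in(.05,.066):
            q=cv2.minAreaRect((unproj(r,cc[:,0],z)[:,:2]*1e3).astype(np.float32)); print(z,[loc(np.array(p)/1e3).tolist() for p in cv2.boxPoints(q)],q[2])
rd=(((hsv[...,0]<5)|(hsv[...,0]>174))&(hsv[...,1]>170)&(hsv[...,2]>60)).astype(np.uint8)
n,lab,s,c=cv2.connectedComponentsWithStats(rd)
for i in range(1,n):
    if s[i,4]>30:print("red",s[i].tolist(),c[i].round(1))
cv2.imwrite("pics/w9.png",cv2.resize(im[:,:,::-1],(800,600),interpolation=cv2.INTER_CUBIC))
E
```

```text
{'time_s': 20.9833, 'tcp_pos': [0.4726, -0.063, 0.2221], 'orientation': [0.998, 0.0632, 0.0003, 0.0001], 'wrist_force': [-0.5441, -0.3798, -0.2685], 'opening': 0.0298}
glass 0.77 [527.8 -43. ] [71.5 91.5] 7.2
glass 0.67 [536.4 200.2] [ 50.8 131.1] 83.7
side_face 0.64 [ 0.5752 -0.1183  0.0592] [ 555.8 -189.7]
end_face 0.67 [ 0.4907 -0.0012  0.0657] [486.7 -62.9]
pin_fence 0.78 [ 0.5911 -0.0891  0.0768] [ 575.2 -162.7]
pin_end 0.72 [0.4788 0.0232 0.0764] [477.9 -37.2]
seat 0.74 [ 0.572  -0.1173  0.0627] [ 552.7 -188.3]
clamp_knob 0.62 [0.5987 0.0439 0.1029] [599.5 -31.7]
brass/orange [27, 34, 54, 136, 2112] [ 59.4 107.7]
brass/orange [6, 42, 6, 9, 38] [ 8.3 45.7]
brass/orange [314, 81, 8, 9, 50] [317.5  85.3]
brass/orange [230, 101, 234, 10, 1927] [346.9 105.5]
brass/orange [214, 120, 15, 104, 791] [220.9 173. ]
brass/orange [0, 130, 11, 5, 38] [  4.8 132.5]
brass/orange [0, 166, 29, 3, 65] [ 13.7 167. ]
brass/orange [194, 181, 9, 9, 60] [198.  185.2]
0.05 [[553.3, -124.0], [553.3, -314.9], [561.3, -314.9], [561.3, -124.0]] 7.220737457275391
0.066 [[552.2, -123.9], [552.2, -306.1], [559.8, -306.1], [559.8, -123.9]] 7.220707893371582
0.05 [[428.5, -52.6], [428.5, -62.3], [542.1, -62.3], [542.2, -52.6]] 7.176349639892578
0.066 [[433.2, -55.7], [433.1, -65.0], [541.6, -65.1], [541.6, -55.8]] 7.1763482093811035
red [163, 32, 22, 21, 289] [173.5  41.9]
red [68, 177, 38, 75, 1579] [ 86.3 212.9]
```

View pics/w9.png

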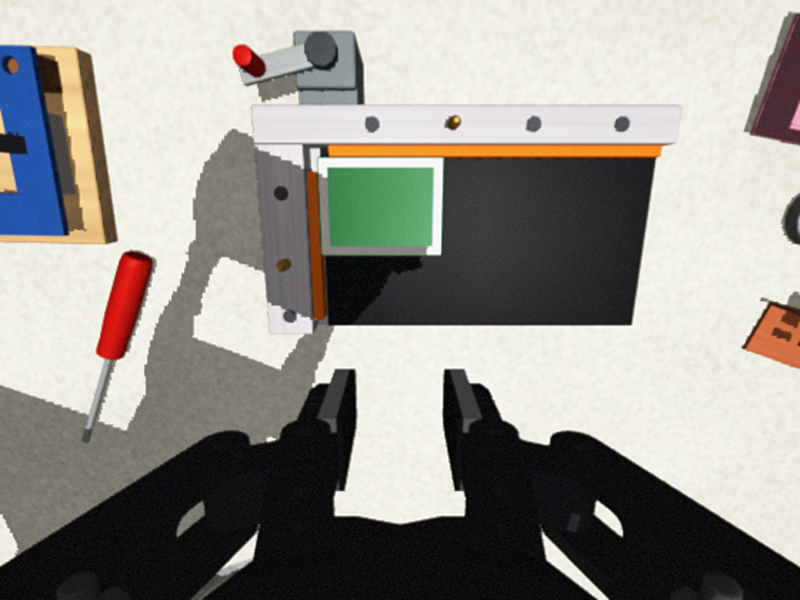

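The glass (display (381,206)) lies square in the corner between both strips. The pins are at (453,121) and (284,265), the knob at (248,60), and the plate is at the left with its handle at (10,143). I've viewed 11 pictures. I'll check the contact gaps with colour profiles across both strips.

```bash
python3 - <<'E'
from h import *
d=np.load("fix.npz"); r=dict(color=d["im"],world_from_camera=d["T"],fx=d["k"][0],fy=d["k"][1],cx=d["k"][2],cy=d["k"][3])
def prof(z,es,ns,ax):
    A=np.arange(*es); B=np.arange(*ns); g=np.array([[E_*a/1e3+N_*b/1e3+[0,0,z] for b in B] for a in A])
    uv=proj(r,g.reshape(-1,3)).astype(np.float32).reshape(len(A),len(B),2)
    v=cv2.remap(r["color"],uv[...,0],uv[...,1],cv2.INTER_LINEAR).mean(ax)
    for q,c in zip(B if ax==0 else A,v): print(round(q,1),c.round().astype(int).tolist(),end='; ')
    print()
print("cam",loc(d["T"][:3,3]),d["T"][2,3])
print("end @glass"); prof(.067,(495,535,2),(-68,-48,1),0)
print("end @free"); prof(.067,(440,470,2),(-68,-48,1),0)
print("side @glass"); prof(.067,(546,568,1),(-130,-90,2),1)
print("side @free"); prof(.067,(546,568,1),(-230,-180,2),1)
E
```

```text
cam [ 530.3 -121.8] 0.4007056602697416
end @glass
-68 [136, 131, 128]; -67 [137, 131, 129]; -66 [136, 132, 129]; -65 [120, 129, 115]; -64 [86, 89, 63]; -63 [109, 58, 21]; -62 [130, 56, 10]; -61 [133, 58, 11]; -60 [132, 58, 10]; -59 [132, 58, 11]; -58 [132, 57, 9]; -57 [132, 57, 10]; -56 [108, 54, 25]; -55 [76, 58, 54]; -54 [85, 82, 84]; -53 [104, 102, 104]; -52 [111, 108, 110]; -51 [112, 109, 111]; -50 [112, 108, 110]; -49 [110, 107, 110]; 
end @free
-68 [12, 11, 13]; -67 [31, 28, 26]; -66 [64, 43, 32]; -65 [73, 36, 16]; -64 [81, 35, 7]; -63 [110, 47, 7]; -62 [127, 55, 9]; -61 [130, 56, 9]; -60 [129, 55, 8]; -59 [129, 56, 9]; -58 [131, 56, 9]; -57 [130, 56, 10]; -56 [105, 53, 23]; -55 [76, 58, 52]; -54 [82, 78, 80]; -53 [100, 97, 100]; -52 [109, 105, 108]; -51 [109, 106, 108]; -50 [108, 105, 106]; -49 [107, 105, 106]; 
side @glass
546 [203, 221, 210]; 547 [245, 245, 248]; 548 [247, 247, 249]; 549 [246, 246, 248]; 550 [247, 247, 249]; 551 [245, 247, 250]; 552 [184, 202, 186]; 553 [181, 110, 57]; 554 [245, 146, 35]; 555 [247, 155, 40]; 556 [247, 155, 41]; 557 [246, 153, 39]; 558 [246, 151, 38]; 559 [247, 149, 37]; 560 [225, 129, 44]; 561 [172, 120, 98]; 562 [188, 184, 188]; 563 [235, 231, 234]; 564 [239, 237, 238]; 565 [238, 235, 236]; 566 [235, 232, 234]; 567 [235, 232, 234]; 
side @free
546 [53, 51, 54]; 547 [53, 52, 54]; 548 [53, 51, 54]; 549 [52, 52, 54]; 550 [52, 52, 54]; 551 [52, 48, 50]; 552 [88, 44, 24]; 553 [186, 86, 16]; 554 [247, 145, 34]; 555 [247, 151, 38]; 556 [246, 149, 36]; 557 [246, 148, 35]; 558 [246, 147, 33]; 559 [246, 144, 32]; 560 [225, 127, 41]; 561 [171, 121, 96]; 562 [184, 179, 183]; 563 [228, 225, 227]; 564 [233, 230, 232]; 565 [232, 229, 231]; 566 [232, 229, 231]; 567 [233, 230, 232];
```

Both gaps are under about 0.5 mm, so the glass touches both strips. Now to the plate: go above it with the jaws across the handle.

Call:
{"name": "jog_arm", "arguments": {
  "plan": [
    [80,[5,25,38],[0,0,7]],
    [80,[10,55,38],[0,0,14]],
    [80,[15,90,38],[0,0,21]],
    [80,[20,125,38],[0,0,28]],
    [80,[28,160,38],[0,0,35]],
    [80,[36,195,38],[0,0,42]],
    [80,[44,230,38],[0,0,49]],
    [80,[52,260,38],[0,0,56]],
    [80,[59,290,38],[0,0,63]],
    [80,[59,305,38],[0,0,70]],
    [80,[59,313,38],[0,0,77]],
    [80,[59,313,38],[0,0,83]]
  ]
}}

```text
time_s: 22.38
tcp_pos: [0.5318, 0.252, 0.2596]
orientation: [0.703, 0.712, -0.0, -0.0]
wrist_force: [-0.0, -0.3, -0.5]
opening: 0.08
```

```bash
python3 - <<'E'
from h import *
r=viewer.read_camera("wrist"); st(); im=r["color"]; hsv=cv2.cvtColor(im,cv2.COLOR_RGB2HSV)
for l in("plate_grip","plate_base"):
    for c in("wrist","side"):
        for x in nets.place_of(c,l)[:2]: print(l,c,round(x["p"],2),np.round(x["at"],4))
def rect(m,z,mn=150):
    n,lab,s,_=cv2.connectedComponentsWithStats(m.astype(np.uint8))
    for i in range(1,n):
        if s[i,4]>mn:
            cc,_=cv2.findContours((lab==i).astype(np.uint8),0,2); cc=max(cc,key=cv2.contourArea)
            q=cv2.minAreaRect((unproj(r,cc[:,0],z)[:,:2]*1e3).astype(np.float32)); print(s[i].tolist(),np.round(q[0],1),np.round(q[1],1),round(q[2],2))
H,S,V=[hsv[...,i].astype(int) for i in range(3)]
print("yellow"); [rect((H>20)&(H<32)&(S>150)&(V>70),z) for z in(.087,)]
print("blue"); rect((H>100)&(H<125)&(S>130)&(V>50),.045)
rect((H>100)&(H<125)&(S>130)&(V>50),.050)
cv2.imwrite("pics/w10.png",im[:,:,::-1])
E
```

```text
{'time_s': 22.4333, 'tcp_pos': [0.5318, 0.2511, 0.2597], 'orientation': [0.7001, 0.7141, -0.0003, -0.0002], 'wrist_force': [-0.0484, -0.2239, 0.677], 'opening': 0.08}
plate_grip wrist 0.97 [0.3006 0.3917 0.006 ]
plate_grip wrist 0.61 [0.5303 0.2786 0.0848]
plate_grip side 0.75 [0.5323 0.2843 0.0901]
plate_grip side 0.6 [0.3045 0.3907 0.0039]
plate_base wrist 0.62 [0.3054 0.3908 0.0479]
plate_base side 0.85 [0.3045 0.3896 0.0465]
plate_base side 0.6 [ 0.5297 -0.0327  0.0758]
yellow
[76, 27, 32, 62, 549] [340.3 390.4] [10.2 57.6] 16.94
[269, 111, 21, 109, 1069] [531.5 282.2] [ 11.9 119.8] 6.71
blue
[547, 30, 13, 53, 318] [841.  405.5] [13.4 53.9] 14.34
[218, 93, 118, 135, 9245] [531. 282.] [132.1 152.8] 7.17
[547, 30, 13, 53, 318] [837.  404.4] [13.3 53.2] 14.34
[218, 93, 118, 135, 9245] [531.  282.5] [130.4 150.8] 7.17
```

The plate rectangle measures 132 × 153 mm at z=0.045 and the handle 11.9 × 119.8 mm at z=0.087, both matching the given sizes. Centre is (531,282), yaw about 7°. I'll check the holes to rule out a half-turn.

```bash
python3 - <<'E'
from h import *
r=viewer.read_camera("wrist"); im=r["color"]; hsv=cv2.cvtColor(im,cv2.COLOR_RGB2HSV); np.save("plate.npy",im)
H,S,V=[hsv[...,i].astype(int) for i in range(3)]
b=(((H>100)&(H<125)&(S>130)&(V>30))*1).astype(np.uint8)
n,lab,s,_=cv2.connectedComponentsWithStats(b); i=1+np.argmax(s[1:,4]); m=(lab==i).astype(np.uint8)
cs,h=cv2.findContours(m,cv2.RETR_CCOMP,cv2.CHAIN_APPROX_NONE)
th=np.radians(7.1); R=np.array([[np.cos(th),-np.sin(th)],[np.sin(th),np.cos(th)]])
for c,hh in zip(cs,h[0]):
    if hh[3]>=0 and len(c)>8:
        P=unproj(r,c[:,0],.045)[:,:2]; q=(P-[.531,.282])@R*1e3
        print(len(c),c[:,0].mean(0).round(1),np.round(q.min(0),1),np.round(q.max(0),1),"c",np.round((q.min(0)+q.max(0))/2,1), np.round((P.min(0)+P.max(0))/2,4))
d=np.load("fix.npz"); r2=dict(world_from_camera=d["T"],fx=d["k"][0],fy=d["k"][1],cx=d["k"][2],cy=d["k"][3])
for uv,l in(((317.5,85.3),(55.5,-50)),((198,185.2),(-40,70))):
    for z in(.078,.084,.09): print(l,z,loc(unproj(r2,uv,z)[0][:2])-l)
E
```

```text
26 [325.4 203.5] [ 46.6 -65.8] [ 59.8 -53.5] c [ 53.2 -59.6] [0.5912 0.2295]
31 [238.1 113.8] [-46.7  55.2] [-34.1  68.9] c [-40.4  62.1] [0.4832 0.3386]
317 [277.9 163.7] [-36.  -73.9] [33.6 65.2] c [-1.2 -4.3] [0.5303 0.2777]
(55.5, -50) 0.078 [ 518.3 -108.8]
(55.5, -50) 0.084 [ 517.5 -108.1]
(55.5, -50) 0.09 [ 516.7 -107.4]
(-40, 70) 0.078 [ 517.5 -107.7]
(-40, 70) 0.084 [ 518.5 -109.3]
(-40, 70) 0.09 [ 519.5 -110.8]
```

The holes are at (53.2,-59.6) and (-40.4,62.1) against the given (53.5,-59) and (-42,61), so there is no half-turn and it's the right plate. Descending to the handle.

Call:
{"name": "jog_arm", "arguments": {
  "plan": [
    [40,[0,12,-20],[0,0,3]],
    [40,[0,25,-55],[0,0,6]],
    [40,[0,31,-90],[0,0,6]],
    [40,[0,31,-125],[0,0,6]],
    [40,[0,31,-160],[0,0,6]],
    [40,[0,31,-190],[0,0,6]],
    [40,[0,31,-210],[0,0,6]],
    [40,[0,31,-222],[0,0,6]],
    [40,[0,31,-230],[0,0,6]],
    [40,[0,31,-234],[0,0,6]],
    [40,[0,31,-236],[0,0,6]],
    [40,[0,31,-236],[0,0,6]]
  ]
}}

```text
time_s: 23.68
tcp_pos: [0.5325, 0.2812, 0.0249]
orientation: [0.668, 0.744, 0.001, 0.0]
wrist_force: [-0.3, 0.5, 1.1]
opening: 0.0402
```

Call:
{"name": "jog_arm", "arguments": {
  "plan": [
    [5,[0,0,0],[0,0,0]],
    [5,[0,0,0],[0,0,0]],
    [5,[0,0,0],[0,0,0]],
    [5,[0,0,0],[0,0,0]],
    [5,[0,0,0],[0,0,0]],
    [5,[0,0,0],[0,0,0]]
  ],
  "newtons": 40
}}

```text
time_s: 24.18
tcp_pos: [0.5324, 0.2813, 0.0252]
orientation: [0.667, 0.745, 0.001, 0.0]
wrist_force: [-1.3, -0.6, 6.5]
opening: 0.0115
```

Gripped, opening 11.5 mm. Lift gently.

Call:
{"name": "jog_arm", "arguments": {
  "plan": [
    [5,[0,0,3],[0,0,0]],
    [5,[0,0,8],[0,0,0]],
    [5,[0,0,15],[0,0,0]],
    [5,[0,0,25],[0,0,0]],
    [5,[0,0,40],[0,0,0]],
    [5,[0,0,60],[0,0,0]],
    [5,[0,0,80],[0,0,0]],
    [5,[0,0,100],[0,0,0]],
    [5,[0,0,110],[0,0,0]],
    [5,[0,0,115],[0,0,0]],
    [5,[0,0,115],[0,0,0]]
  ]
}}

```text
time_s: 25.1
tcp_pos: [0.5324, 0.2812, 0.1403]
orientation: [0.667, 0.745, 0.001, 0.0]
wrist_force: [-0.1, 0.6, -2.1]
opening: 0.0114
```

```bash
cat >> h.py <<'E'
def holes(r,c0,z,yaw=7.2,vmin=30):
    hsv=cv2.cvtColor(r["color"],cv2.COLOR_RGB2HSV); H,S,V=[hsv[...,i].astype(int) for i in range(3)]
    b=((H>100)&(H<125)&(S>120)&(V>vmin)).astype(np.uint8)
    n,lab,s,_=cv2.connectedComponentsWithStats(b); i=1+np.argmax(s[1:,4]); m=(lab==i).astype(np.uint8)
    cs,h=cv2.findContours(m,cv2.RETR_CCOMP,cv2.CHAIN_APPROX_NONE); th=np.radians(yaw); R=np.array([[np.cos(th),-np.sin(th)],[np.sin(th),np.cos(th)]])
    big=max(cs,key=len); P=(unproj(r,big[:,0],z)[:,:2]*1e3).astype(np.float32); q=cv2.minAreaRect(P); print("plate",np.round(q[0],1),np.round(q[1],1),round(q[2],2))
    for c,hh in zip(cs,h[0]):
        if hh[3]>=0 and len(c)>8:
            P=unproj(r,c[:,0],z)[:,:2]; q=(P-c0)@R*1e3; print(len(c),c[:,0].mean(0).round(1),"c",np.round((q.min(0)+q.max(0))/2,1),"size",np.round(q.max(0)-q.min(0),1),np.round((P.min(0)+P.max(0))/2,4))
E
python3 - <<'E'
from h import *
F=[]
for i in range(3): r=viewer.read_camera("wrist"); F.append(manip.observe()["wrist_force"])
st(); print(np.mean(F,0).round(2)); t=manip.observe()["tcp_pos"]
for z in (t[2]+.020,t[2]+.015,): holes(r,t[:2],z)
np.save("held.npy",r["color"])
E
```

```text
{'time_s': 25.25, 'tcp_pos': [0.5314, 0.2808, 0.1383], 'orientation': [0.6675, 0.7446, -0.0007, -0.0004], 'wrist_force': [0.545, -0.2854, -2.728], 'opening': 0.0117}
[-0.21 -0.61 -2.61]
plate [529.3 304.9] [136.1 106.5] 6.23
66 [193.  145.1] c [-40.7  63.2] size [11.  11.5] [0.4831 0.3383]
plate [529.5 303.5] [140.4 109.9] 6.23
66 [193.  145.1] c [-42.  63.] size [11.4 11.9] [0.4818 0.338 ]
```

The plate is held (weight about 2.6–3 N) with yaw 6.2° along the jaws. I'll carry it over the fixture, short of the pins, so the end pin and its hole show in the same camera.

Call:
{"name": "jog_arm", "arguments": {
  "plan": [
    [5,[0,0,15],[0,0,0]],
    [5,[0,-10,35],[0,0,0.3]],
    [5,[0,-35,50],[0,0,0.6]],
    [5,[0,-65,50],[0,0,1]],
    [5,[0,-95,50],[0,0,1]],
    [5,[0,-125,50],[0,0,1]],
    [5,[0,-155,50],[0,0,1]],
    [5,[0,-185,50],[0,0,1]],
    [5,[0,-215,50],[0,0,1]],
    [5,[1,-245,50],[0,0,1]],
    [5,[1,-275,50],[0,0,1]],
    [5,[1,-300,50],[0,0,1]]
  ]
}}

```text
time_s: 26.25
tcp_pos: [0.5323, -0.0209, 0.1882]
orientation: [0.661, 0.75, -0.001, -0.001]
wrist_force: [1.3, 0.0, -3.2]
opening: 0.011
```

Call:
{"name": "jog_arm", "arguments": {
  "plan": [
    [5,[0,-20,0],[0,0,0]],
    [5,[0,-38,0],[0,0,0]],
    [5,[0,-48,0],[0,0,0]],
    [5,[0,-48,-10],[0,0,0]],
    [5,[0,-48,-30],[0,0,0]],
    [5,[0,-48,-48],[0,0,0]],
    [5,[0,-48,-60],[0,0,0]],
    [5,[0,-48,-68],[0,0,0]],
    [5,[0,-48,-72],[0,0,0]],
    [5,[0,-48,-72],[0,0,0]],
    [5,[0,-48,-72],[0,0,0]]
  ]
}}

```text
time_s: 27.17
tcp_pos: [0.5332, -0.0666, 0.1174]
orientation: [0.661, 0.751, 0.0, 0.0]
wrist_force: [0.3, 0.1, -2.6]
opening: 0.0115
```

```bash
cat >> h.py <<'E'
def brass(r,lo=15):
    hsv=cv2.cvtColor(r["color"],cv2.COLOR_RGB2HSV); H,S,V=[hsv[...,i].astype(int) for i in range(3)]
    n,lab,s,c=cv2.connectedComponentsWithStats(((H>8)&(H<26)&(S>100)&(V>45)).astype(np.uint8))
    return [(s[i].tolist(),c[i].round(1)) for i in range(1,n) if s[i,4]>lo]
E
python3 - <<'E'
from h import *
r=viewer.read_camera("wrist"); st(); t=manip.observe()["tcp_pos"]; print(loc(t))
holes(r,t[:2],t[2]+.02); np.savez("v2.npz",im=r["color"],T=r["world_from_camera"])
for s,c in brass(r): print(s,c,[loc(unproj(r,c,z)[0][:2]).tolist() for z in(.08,.084,.09)])
s=r["color"]; cv2.imwrite("pics/v2.png",cv2.resize(s[:,:,::-1],(800,600)))
E
```

```text
{'time_s': 27.2167, 'tcp_pos': [0.5334, -0.0668, 0.1178], 'orientation': [0.6609, 0.7505, 0.0002, 0.0003], 'wrist_force': [-0.6763, -0.0924, -2.7704], 'opening': 0.0115}
[ 520.8 -133.3]
plate [530.5 -42.5] [135.5 106. ] 7.24
61 [192.7 145.2] c [-42.   62.4] size [ 9.9 11. ] [ 0.4838 -0.0101]
[205, 83, 15, 14, 159] [212.1  89.4] [[478.1, -38.4], [478.9, -38.9], [480.1, -39.6]]
[263, 152, 33, 215, 6467] [279.2 255.4] [[520.9, -152.2], [520.9, -150.6], [520.9, -148.1]]
[318, 214, 15, 80, 774] [325.9 249. ] [[555.2, -147.2], [554.5, -145.6], [553.6, -143.3]]
```

View pics/v2.png

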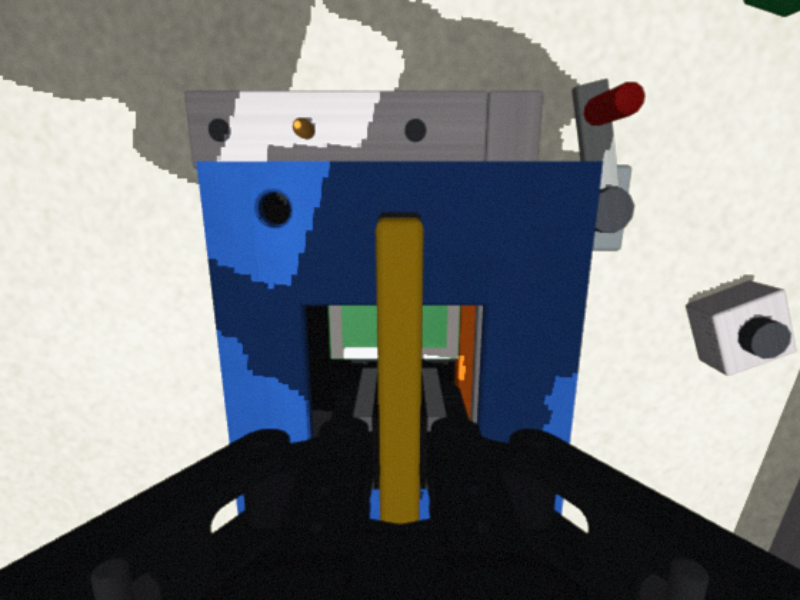

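The end pin is at (303,128) and its hole at (275,208). The plate is parallel to the fixture, and the clamp is parked clear with its knob at (615,103). Relative shift needed is about 32 mm along the fence. This was my 12th picture, so checks from here are numeric only. I'll move over the pins and come down to just above them.

Call:
{"name": "jog_arm", "arguments": {
  "plan": [
    [5,[-1,8,0],[0,0,0]],
    [5,[-2.5,20,0],[0,0,0]],
    [5,[-4,29,0],[0,0,0]],
    [5,[-4.4,32.2,0],[0,0,0]],
    [5,[-4.4,32.2,-6],[0,0,0]],
    [5,[-4.4,32.2,-14],[0,0,0]],
    [5,[-4.4,32.2,-22],[0,0,0]],
    [5,[-4.4,32.2,-28],[0,0,0]],
    [5,[-4.4,32.2,-32],[0,0,0]],
    [5,[-4.4,32.2,-33],[0,0,0]],
    [5,[-4.4,32.2,-33],[0,0,0]]
  ]
}}

```text
time_s: 28.13
tcp_pos: [0.5284, -0.0349, 0.0838]
orientation: [0.661, 0.75, -0.0, -0.0]
wrist_force: [0.0, -0.9, -2.3]
opening: 0.0113
```

```bash
python3 - <<'E'
from h import *
r=viewer.read_camera("wrist"); st(); t=manip.observe()["tcp_pos"]; print(loc(t))
holes(r,t[:2],t[2]+.02)
for s,c in brass(r,3): print(s,c,[loc(unproj(r,c,z)[0][:2]).tolist() for z in(.086,.09)])
c=(193,145); p=r["color"][c[1]-10:c[1]+11,c[0]-11:c[0]+12]; 
print("R");print(p[::2,:,0]);print("B");print(p[::2,:,2])
E
```

```text
{'time_s': 28.1833, 'tcp_pos': [0.5286, -0.0349, 0.0842], 'orientation': [0.661, 0.7504, -0.0001, -0.0001], 'wrist_force': [0.3711, 1.0582, -2.0982], 'opening': 0.0111}
[ 520.  -101.1]
plate [525.5 -10.7] [136.1 106. ] 7.2
63 [192.8 145.6] c [-42.   62.5] size [10.8 11.4] [0.4791 0.0217]
[195, 138, 8, 13, 68] [198.8 144.3] [[476.4, -38.9], [477.4, -38.7]]
[263, 152, 33, 215, 6452] [279.2 255.4] [[520.2, -103.9], [520.2, -102.2]]
[140, 172, 5, 12, 48] [141.6 177.9] [[443.0, -57.2], [444.8, -56.6]]
[327, 214, 11, 82, 509] [332.  253.9] [[551.9, -102.9], [551.1, -101.3]]
R
[[ 35  29  18  21  18  30  60  96  97  98 108 102 103  92  73  49  41  38
   42  49  40  44  44]
 [ 30  17   9  26  70 104 108 109 106 106 110 103 109 108 109 104  81  52
   35  41  45  43  44]
 [ 12  14  44 100 115 112 108 112 113 109 112 115 114 111 101  91  92  90
   82  53  36  41  46]
 [ 10  34  83 113 108 114 115 111 112 116 113 112 111 106 101 126 154 147
  103  75  55  35  37]
 [ 15  49 109 110 112 111 108 111 105 111 109 112 107 133 215 250 250 249
  245 185  92  47  30]
 [ 11  56 109 115 113 116 115 111 109 
[... 914 characters left out ...]
 24  46 108 158 183]
 [ 46  61 107 108 111 110 108 110 105 107 107 110  99  75  59  84  88  83
   76  50  57 128 166]
 [ 43  65 108 113 111 109 115 108 108 109 109 111 109  96  71  86  90  89
   85  69  47 102 156]
 [ 47  58  92 110 106 108 105 100 110 106 106 110 106  95  60  44  56  62
   59  38  37  89 155]
 [ 44  48  70 103 104 103 106 102 101 103 104 109 103 103 106  87  54  25
   20  25  52 113 158]
 [ 81  50  47  70 108 111 110 110 110 110 109 103 105 110 111 112 114 102
   92  86  96 142 183]
 [ 84  73  66  54  63  85 101 107 106 105 105 107 110 107 107 107 104 111
  114 125 147 177 207]
 [159 131 125 118  86  57  57  74  95 101 108 109 103 105 108 108 108 108
  105 147 191 206 207]]
```

The pin tip shows inside the hole and its centre matches the hole's within about 0.5 mm. Lowering slowly.

Call:
{"name": "jog_arm", "arguments": {
  "plan": [
    [5,[0.3,0,-2],[0,0,0]],
    [5,[0.3,0,-4],[0,0,0]],
    [5,[0.3,0,-6],[0,0,0]],
    [5,[0.3,0,-8],[0,0,0]],
    [5,[0.3,0,-9.5],[0,0,0]],
    [5,[0.3,0,-11],[0,0,0]],
    [5,[0.3,0,-12.5],[0,0,0]],
    [5,[0.3,0,-14],[0,0,0]],
    [5,[0.3,0,-14],[0,0,0]]
  ]
}}

```text
time_s: 28.93
tcp_pos: [0.5287, -0.0347, 0.07]
orientation: [0.661, 0.75, -0.0, -0.0]
wrist_force: [-0.5, 0.4, -2.7]
opening: 0.0114
```

```bash
python3 - <<'E'
from h import *
F=[]
for i in range(2): r=viewer.read_camera("wrist"); F.append(manip.observe()["wrist_force"])
st(); print(np.mean(F,0).round(2)); t=manip.observe()["tcp_pos"]; print(loc(t), manip.observe()["torque"].round(2))
holes(r,t[:2],t[2]+.02)
for s,c in brass(r,3)[:1]: print(s,c,loc(unproj(r,c,.09)[0][:2]))
E
```

```text
{'time_s': 29.0333, 'tcp_pos': [0.5289, -0.0347, 0.0703], 'orientation': [0.6609, 0.7504, 0.0, -0.0], 'wrist_force': [-0.2659, 0.6055, -2.3116], 'opening': 0.0114}
[-0.15 -0.05 -2.16]
[ 520.3 -101. ] [ 0.03 -0.01  0.01]
plate [525.9 -10.6] [136.3 106.2] 7.22
64 [192.8 145.4] c [-42.   62.5] size [10.8 11.4] [0.4795 0.0219]
[187, 138, 16, 15, 191] [194.7 145. ] [479.2 -38.4]
```

Both pins are in the holes with no contact force. Lowering to flush.

Call:
{"name": "jog_arm", "arguments": {
  "plan": [
    [5,[0,0,-1.5],[0,0,0]],
    [5,[0,0,-3],[0,0,0]],
    [5,[0,0,-4.5],[0,0,0]],
    [5,[0,0,-6],[0,0,0]],
    [5,[0,0,-7],[0,0,0]],
    [5,[0,0,-8],[0,0,0]],
    [5,[0,0,-8.7],[0,0,0]],
    [5,[0,0,-9.4],[0,0,0]],
    [5,[0,0,-9.4],[0,0,0]]
  ]
}}

```text
time_s: 29.78
tcp_pos: [0.5288, -0.0347, 0.0608]
orientation: [0.661, 0.75, -0.0, -0.0]
wrist_force: [-0.3, 0.6, -2.6]
opening: 0.0112
```

```bash
python3 - <<'E'
from h import *
F=[]
for i in range(2): r=viewer.read_camera("wrist"); F.append(manip.observe()["wrist_force"])
st(); print(np.mean(F,0).round(2)); t=manip.observe()["tcp_pos"]; print(loc(t), manip.observe()["torque"].round(2))
E
```

```text
{'time_s': 29.8833, 'tcp_pos': [0.5289, -0.0348, 0.0609], 'orientation': [0.661, 0.7504, -0.0, -0.0], 'wrist_force': [0.3137, -0.8114, -3.0134], 'opening': 0.0112}
[ 0.37 -0.31 -2.64]
[ 520.3 -101. ] [ 0.03 -0.01  0.03]
```

Call:
{"name": "jog_arm", "arguments": {
  "plan": [
    [5,[0,0,-0.5],[0,0,0]],
    [5,[0,0,-1],[0,0,0]],
    [5,[0,0,-1.5],[0,0,0]],
    [5,[0,0,-1.5],[0,0,0]],
    [5,[0,0,-1.5],[0,0,0]]
  ]
}}

```text
time_s: 30.3
tcp_pos: [0.5288, -0.0348, 0.0593]
orientation: [0.661, 0.75, -0.0, -0.0]
wrist_force: [0.3, 0.3, -2.8]
opening: 0.0113
```

Call:
{"name": "jog_arm", "arguments": {
  "plan": [
    [5,[0,0,-0.5],[0,0,0]],
    [5,[0,0,-1],[0,0,0]],
    [5,[0,0,-1],[0,0,0]],
    [5,[0,0,-1],[0,0,0]]
  ]
}}

```text
time_s: 30.63
tcp_pos: [0.5288, -0.0347, 0.0583]
orientation: [0.661, 0.75, -0.0, -0.0]
wrist_force: [-0.1, 0.5, -2.9]
opening: 0.0114
```

Call:
{"name": "jog_arm", "arguments": {
  "plan": [
    [5,[0,0,-0.4],[0,0,0]],
    [5,[0,0,-0.8],[0,0,0]],
    [5,[0,0,-0.8],[0,0,0]],
    [5,[0,0,-0.8],[0,0,0]]
  ]
}}

```text
time_s: 30.97
tcp_pos: [0.5288, -0.0347, 0.0575]
orientation: [0.661, 0.75, -0.0, -0.0]
wrist_force: [0.3, -0.3, -2.8]
opening: 0.0115
```

Call:
{"name": "jog_arm", "arguments": {
  "plan": [
    [5,[0,0,-0.4],[0,0,0]],
    [5,[0,0,-0.8],[0,0,0]],
    [5,[0,0,-1.2],[0,0,0]],
    [5,[0,0,-1.2],[0,0,0]],
    [5,[0,0,-1.2],[0,0,0]]
  ]
}}

```text
time_s: 31.38
tcp_pos: [0.5288, -0.0347, 0.0564]
orientation: [0.661, 0.75, -0.0, -0.0]
wrist_force: [0.8, 0.6, -3.6]
opening: 0.0113
```

Call:
{"name": "jog_arm", "arguments": {
  "plan": [
    [5,[0,0,-0.4],[0,0,0]],
    [5,[0,0,-0.8],[0,0,0]],
    [5,[0,0,-1.2],[0,0,0]],
    [5,[0,0,-1.2],[0,0,0]],
    [5,[0,0,-1.2],[0,0,0]]
  ]
}}

```text
time_s: 31.8
tcp_pos: [0.5289, -0.0348, 0.0552]
orientation: [0.661, 0.75, 0.0, 0.0]
wrist_force: [-1.0, -0.1, 0.0]
opening: 0.0113
```

Contact: the weight is taken off at TCP z = 0.055. A slight press confirms before releasing.

Call:
{"name": "jog_arm", "arguments": {
  "plan": [
    [5,[0,0,-0.3],[0,0,0]],
    [5,[0,0,-0.5],[0,0,0]],
    [5,[0,0,-0.5],[0,0,0]],
    [5,[0,0,-0.5],[0,0,0]]
  ]
}}

```text
time_s: 32.13
tcp_pos: [0.5289, -0.0348, 0.0552]
orientation: [0.661, 0.75, 0.0, 0.0]
wrist_force: [-4.1, 0.9, 11.1]
opening: 0.0112
```

```bash
python3 - <<'E'
from h import *
F=[]
for i in range(2): r=viewer.read_camera("wrist"); F.append(np.r_[manip.observe()["wrist_force"],manip.observe()["torque"]])
st(); print(np.mean(F,0).round(2)); t=manip.observe()["tcp_pos"]; print(loc(t))
for z in(.080,t[2]+.02): holes(r,t[:2],z)
s=viewer.read_camera("side")
for l in("plate_base","plate_grip"): print(l,[(round(x["p"],2),np.round(x["at"],4).tolist()) for x in nets.place_of("side",l)])
E
```

```text
{'time_s': 32.2333, 'tcp_pos': [0.5289, -0.0348, 0.0552], 'orientation': [0.6609, 0.7504, 0.0001, 0.0002], 'wrist_force': [-2.6319, 0.6174, 10.7645], 'opening': 0.0112}
[-2.740e+00  5.700e-01  1.044e+01  7.000e-02  5.700e-01  1.000e-02]
[ 520.3 -101. ]
plate [525.8  -9.3] [132.2 103. ] 7.2
73 [190.6 145.6] c [-42.   62.6] size [13.5 11.1] [0.4795 0.0222]
plate [526.  -10.7] [136.4 106.3] 7.2
73 [190.6 145.6] c [-43.3  62.4] size [13.9 11.4] [0.4782 0.0219]
plate_base [(0.68, [0.5266, -0.0332, 0.0743]), (0.6, [0.3054, 0.3847, 0.048]), (0.4, [0.5315, -0.0339, 0.0692])]
plate_grip [(0.85, [0.5282, -0.0307, 0.1165]), (0.59, [0.3086, 0.3927, 0.0083])]
```

The plate outline at z=0.080 measures 132.2 mm, and there is a firm stop of about 11 N, so it is flush. Releasing and rising, then measuring the knob.

Call:
{"name": "jog_arm", "arguments": {
  "plan": [
    [5,[0,0,0.5],[0,0,0]],
    [40,[0,0,0.7],[0,0,0]],
    [40,[0,0,0.7],[0,0,0]],
    [40,[0,0,0.7],[0,0,0]],
    [40,[0,0,0.7],[0,0,0]],
    [40,[0,0,8],[0,0,0]],
    [40,[0,0,25],[0,0,0]],
    [40,[0,0,55],[0,0,0]],
    [40,[0,0,85],[0,0,0]],
    [40,[0,0,100],[0,0,0]],
    [40,[0,0,105],[0,0,0]],
    [40,[0,0,105],[0,0,0]]
  ]
}}

```text
time_s: 33.38
tcp_pos: [0.5296, -0.0349, 0.1611]
orientation: [0.661, 0.75, 0.001, 0.001]
wrist_force: [0.1, -0.0, -1.1]
opening: 0.0401
```

```bash
cat >> h.py <<'E'
def red(r,z=.103):
    hsv=cv2.cvtColor(r["color"],cv2.COLOR_RGB2HSV); H,S,V=[hsv[...,i].astype(int) for i in range(3)]
    n,lab,s,c=cv2.connectedComponentsWithStats((((H<5)|(H>174))&(S>160)&(V>50)).astype(np.uint8))
    for i in range(1,n):
        if s[i,4]>60: print("red",s[i].tolist(),c[i].round(1),loc(unproj(r,c[i],z)[0][:2]))
E
python3 - <<'E'
from h import *
r=viewer.read_camera("wrist"); st(); t=manip.observe()["tcp_pos"]; print(loc(t))
holes(r,t[:2],.080); red(r)
for c in("wrist","side","scene"):
    if c!="wrist": viewer.read_camera(c)
    print(c,[(round(x["p"],2),loc(x["at"][:2]),x["at"][2]) for x in nets.place_of(c,"clamp_knob")])
E
```

```text
{'time_s': 33.4333, 'tcp_pos': [0.5289, -0.0348, 0.1599], 'orientation': [0.661, 0.7504, 0.0002, 0.0003], 'wrist_force': [-0.7202, -0.3204, -0.372], 'opening': 0.04}
[ 520.3 -101. ]
plate [528.6 -33.4] [132.  151.7] 7.03
42 [225.9 139.5] c [-41.4  62.4] size [12.9 11.6] [0.48  0.022]
red [380, 124, 28, 17, 370] [394.1 131.9] [604.9 -32.7]
wrist [(0.74, array([600.2, -32.1]), 0.103), (0.71, array([ 515.3, -111.1]), 0.0593)]
side [(0.52, array([603.3, -29.9]), 0.1017)]
scene [(0.62, array([601.4, -31.9]), 0.1081)]
```

The plate sits at its seat: outline 132 × 151.7 mm, centre within about 1 mm of expected. Now move above the knob with the jaws tangential to its swing.

Call:
{"name": "jog_arm", "arguments": {
  "plan": [
    [28,[15,15,0],[0,0,5]],
    [28,[35,38,0],[0,0,10]],
    [28,[55,60,0],[0,0,16.5]],
    [28,[70,75,0],[0,0,16.5]],
    [28,[73,78,0],[0,0,16.5]],
    [28,[73,78,-15],[0,0,16.5]],
    [28,[73,78,-25],[0,0,16.5]],
    [28,[73,78,-25],[0,0,16.5]]
  ]
}}

```text
time_s: 34.35
tcp_pos: [0.5999, 0.043, 0.132]
orientation: [0.547, 0.837, -0.001, -0.002]
wrist_force: [-1.0, -1.0, -0.9]
opening: 0.0278
```

```bash
python3 - <<'E'
from h import *
r=viewer.read_camera("wrist"); st(); t=manip.observe()["tcp_pos"]; print(loc(t)); red(r); red(r,.112)
print([(round(x["p"],2),loc(x["at"][:2]),x["at"][2]) for x in nets.place_of("wrist","clamp_knob")])
for s in(-14,14):
  R=np.array([np.cos(np.radians(23.7)),np.sin(np.radians(23.7)),0]); X=np.array([-R[1],R[0],0])
  print("tip px",proj(r,[t+R*s/1e3+X*.011+[0,0,.038]]).round(), "knob ax px if centred",proj(r,[np.r_[t[:2],.118],np.r_[t[:2],.09]]).round(1).tolist())
E
```

```text
{'time_s': 34.4, 'tcp_pos': [0.6005, 0.0429, 0.1332], 'orientation': [0.5467, 0.8373, -0.0009, -0.0014], 'wrist_force': [-1.4437, -0.7708, 1.0459], 'opening': 0.0279}
[601.1 -32.9]
red [150, 0, 39, 20, 481] [171.7   7. ] [502.3  82. ]
red [276, 224, 18, 27, 395] [284.  237.2] [604.7 -33.7]
red [150, 0, 39, 20, 481] [171.7   7. ] [505.8  79.8]
red [276, 224, 18, 27, 395] [284.  237.2] [603.7 -30.8]
[(0.81, array([602.2, -34.7]), 0.1043)]
tip px [[249. 258.]] knob ax px if centred [[279.3, 242.1], [279.5, 229.2]]
tip px [[308. 258.]] knob ax px if centred [[279.3, 242.1], [279.5, 229.2]]
```

The knob is centred between the fingers within about 3 mm. I'll shift 2 mm and lower around it.

Call:
{"name": "jog_arm", "arguments": {
  "plan": [
    [28,[2,1,-10],[0,0,0]],
    [28,[2,1,-22],[0,0,0]],
    [28,[2,1,-34],[0,0,0]],
    [28,[2,1,-45],[0,0,0]],
    [28,[2,1,-55],[0,0,0]],
    [28,[2,1,-63],[0,0,0]],
    [28,[2,1,-69],[0,0,0]],
    [28,[2,1,-71],[0,0,0]],
    [28,[2,1,-71],[0,0,0]]
  ]
}}

```text
time_s: 35.2
tcp_pos: [0.6037, 0.0442, 0.0633]
orientation: [0.546, 0.838, -0.0, -0.0]
wrist_force: [-0.1, 0.1, -0.1]
opening: 0.028
```

```bash
python3 - <<'E'
from h import *
F=[]
for i in range(2): r=viewer.read_camera("wrist"); F.append(manip.observe()["wrist_force"])
st(); print(np.mean(F,0).round(2)); t=manip.observe()["tcp_pos"]; print(loc(t)); red(r); print(proj(r,[np.r_[t[:2],.118],np.r_[t[:2],.103]]).round(1).tolist())
# arc rows: centre leads, jaw angle local = th
P=np.array([614.3,-73.3]); t0=loc(t)
a0=14.5
for a in np.arange(a0,103,6.6):
    q=P+42*np.array([-np.sin(np.radians(a)),np.cos(np.radians(a))]); w=(q[0]*E_+q[1]*N_)[:2]-np.array(t[:2])*1e3
    print(round(a-a0,1),w.round(1))
E
```

```text
{'time_s': 35.3, 'tcp_pos': [0.6042, 0.0442, 0.064], 'orientation': [0.5464, 0.8375, 0.0001, 0.0002], 'wrist_force': [0.284, -0.4641, 0.6125], 'opening': 0.0283}
[-0.01 -0.49  0.36]
[604.9 -32.1]
red [264, 259, 27, 47, 1011] [277.  282.8] [604.7 -34.2]
[[278.7, 294.6], [278.7, 279.1]]
0.0 [-1.  -0.7]
6.6 [-5.4 -2.8]
13.2 [-9.5 -5.3]
19.8 [-13.3  -8.3]
26.4 [-16.8 -11.7]
33.0 [-19.8 -15.5]
39.6 [-22.3 -19.6]
46.2 [-24.4 -23.9]
52.8 [-26.  -28.5]
59.4 [-27.  -33.3]
66.0 [-27.5 -38.1]
72.6 [-27.4 -42.9]
79.2 [-26.7 -47.7]
85.8 [-25.6 -52.4]
```

The fingers cage the knob freely. Sweeping along the arc.

Call:
{"name": "jog_arm", "arguments": {
  "plan": [
    [28,[-5.4,-2.8,0],[0,0,6.6]],
    [28,[-9.5,-5.3,0],[0,0,13.2]],
    [28,[-13.3,-8.3,0],[0,0,19.8]],
    [28,[-16.8,-11.7,0],[0,0,26.4]],
    [28,[-19.8,-15.5,0],[0,0,33]],
    [28,[-22.3,-19.6,0],[0,0,39.6]],
    [28,[-24.4,-23.9,0],[0,0,46.2]],
    [28,[-26,-28.5,0],[0,0,52.8]],
    [28,[-27,-33.3,0],[0,0,59.4]],
    [28,[-27.5,-38.1,0],[0,0,66]],
    [28,[-27.5,-38.1,0],[0,0,66]]
  ]
}}

```text
time_s: 36.22
tcp_pos: [0.5764, 0.0056, 0.0642]
orientation: [-0.001, 1.0, -0.0, 0.0]
wrist_force: [0.0, -0.5, -0.1]
opening: 0.0282
```

```bash
python3 - <<'E'
from h import *
F=[]
for i in range(2): r=viewer.read_camera("wrist"); F.append(manip.observe()["wrist_force"])
st(); print(np.mean(F,0).round(2)); t=manip.observe()["tcp_pos"]; print(loc(t)); red(r); 
P=np.array([614.3,-73.3]); 
for a in (85,90,95,100,105):
    q=P+42*np.array([-np.sin(np.radians(a)),np.cos(np.radians(a))]); print(a,((q[0]*E_+q[1]*N_)[:2]-np.array(t[:2])*1e3).round(1))
E
```

```text
{'time_s': 36.3167, 'tcp_pos': [0.5768, 0.0061, 0.0641], 'orientation': [0.0044, 1.0, -0.0001, 0.0005], 'wrist_force': [0.4066, -0.0518, 0.1183], 'opening': 0.0282}
[ 0.35 -0.12 -0.  ]
[573.  -66.5]
red [500, 0, 60, 57, 2443] [529.1  26.5] [478.9  44.7]
red [284, 259, 26, 47, 1006] [295.6 282.4] [576.4 -58.9]
85 [-0.1 -3.2]
90 [ 0.2 -6.9]
95 [  0.8 -10.5]
100 [  1.8 -14. ]
105 [  3.  -17.5]
```

Call:
{"name": "jog_arm", "arguments": {
  "plan": [
    [28,[-0.1,-3.2,0],[0,0,4]],
    [28,[0.2,-6.9,0],[0,0,8]],
    [28,[0.5,-9,0],[0,0,10]],
    [28,[0.8,-10.5,0],[0,0,10]],
    [28,[0.9,-12,0],[0,0,10]],
    [28,[1,-13,0],[0,0,10]],
    [28,[1,-13,0],[0,0,10]]
  ]
}}

```text
time_s: 36.9
tcp_pos: [0.5774, -0.0069, 0.0637]
orientation: [-0.084, 0.996, -0.0, 0.0]
wrist_force: [0.0, 0.6, 0.1]
opening: 0.0279
```

```bash
python3 - <<'E'
from h import *
F=[]
for i in range(2): r=viewer.read_camera("wrist"); F.append(manip.observe()["wrist_force"])
st(); print(np.mean(F,0).round(2)); t=manip.observe()["tcp_pos"]; print(loc(t)); red(r)
E
```

```text
{'time_s': 37.0, 'tcp_pos': [0.5775, -0.0069, 0.0637], 'orientation': [-0.0844, 0.9964, -0.0001, 0.0002], 'wrist_force': [-0.4566, 0.7172, 0.2261], 'opening': 0.0279}
[-0.3   0.43  0.59]
[572.1 -79.4]
red [538, 57, 22, 49, 660] [551.1  85.9] [481.2  28.1]
red [284, 258, 27, 47, 1013] [296.3 281.8] [573.7 -71. ]
```

Call:
{"name": "jog_arm", "arguments": {
  "plan": [
    [28,[0,-1,0],[0,0,0]],
    [28,[0,-2,0],[0,0,0]],
    [28,[0.1,-3,0],[0,0,0]],
    [28,[0.1,-3,0],[0,0,0]]
  ]
}}

```text
time_s: 37.33
tcp_pos: [0.5775, -0.0095, 0.0637]
orientation: [-0.085, 0.996, 0.0, 0.0]
wrist_force: [-0.2, 5.5, 0.0]
opening: 0.0278
```

Call:
{"name": "jog_arm", "arguments": {
  "plan": [
    [28,[0,-0.7,0],[0,0,0]],
    [28,[0.1,-1.4,0],[0,0,0]],
    [28,[0.1,-1.4,0],[0,0,0]]
  ]
}}

```text
time_s: 37.58
tcp_pos: [0.5774, -0.0099, 0.0637]
orientation: [-0.085, 0.996, 0.001, 0.0]
wrist_force: [-0.5, 14.2, 1.9]
opening: 0.0282
```

Hard stop reached (force rose from about 0.5 to 14 N). Ease back, lift straight off, and check everything.

Call:
{"name": "jog_arm", "arguments": {
  "plan": [
    [28,[-0.1,3,0],[0,0,0]],
    [28,[-0.3,7,0],[0,0,0]],
    [28,[-0.3,7,10],[0,0,0]],
    [28,[-0.3,7,30],[0,0,0]],
    [28,[-0.3,7,60],[0,0,0]],
    [28,[-10,0,95],[0,0,0]],
    [28,[-40,0,130],[0,0,0]],
    [28,[-80,0,160],[0,0,0]],
    [28,[-110,0,180],[0,0,0]],
    [28,[-110,0,180],[0,0,0]],
    [28,[-110,0,180],[0,0,0]]
  ]
}}

```text
time_s: 38.5
tcp_pos: [0.4667, -0.0115, 0.2462]
orientation: [-0.085, 0.996, -0.001, 0.002]
wrist_force: [0.7, 0.0, 0.6]
opening: 0.0282
```

```bash
python3 - <<'E'
from h import *
for c in("wrist","side","scene"):
    r=viewer.read_camera(c); print(c)
    if c=="wrist": st(); holes(r,np.array([.5289,-.0348]),.080); red(r)
    for l in("clamp_knob","plate_base","glass_center","plate_grip","tray","bracket","bearing","driver","partsbox","terminal","endcap"):
        print(l,[(round(x["p"],2),np.round(x["at"],3).tolist(),loc(x["at"][:2]).tolist()) for x in nets.place_of(c,l)][:1])
E
```

```text
wrist
{'time_s': 38.55, 'tcp_pos': [0.4678, -0.0115, 0.245], 'orientation': [-0.0849, 0.9964, -0.0004, 0.0014], 'wrist_force': [0.3267, 0.3951, -0.657], 'opening': 0.0279}
plate [528.6 -34.5] [133.2 152.3] 6.84
31 [201.7 283.4] c [ 55.9 -57.6] size [16.5 13.5] [ 0.5916 -0.0851]
30 [306.4 210.2] c [-41.6  61.7] size [12.9 13.5] [0.4797 0.0212]
red [403, 129, 57, 74, 1517] [431.  165.7] [420.7  82. ]
red [267, 285, 11, 20, 165] [271.9 294.5] [573.6 -73.8]
clamp_knob [(0.91, [0.577, -0.002, 0.104], [572.6, -74.5])]
plate_base []
glass_center [(0.58, [0.524, -0.046, 0.06], [514.6, -111.5])]
plate_grip [(0.79, [0.525, -0.036, 0.117], [516.6, -101.5])]
tray [(0.38, [0.589, -0.089, 0.075], [573.3, -162.6])]
bracket []
bearing []
driver [(0.63, [0.357, 0.189, -0.002], [378.2, 142.8])]
partsbox []
terminal []
endcap []
side
clamp_knob [(0.66, [0.576, -0.0, 0.103], [571.3, -72.4])]
plate_base [(0.76, [0.526, -0.031, 0.072], [518.3, -96.9])]
glass_center [(0.64, [0.529, -0.04, 0.06], [519.5, -106.7])]
plate_grip [(0.77, [0.528, -0.03, 0.114], [520.0, -96.6])]
tray [(0.61, [0.665, -0.408, -0.001
[... 303 characters left out ...]
ndcap [(0.83, [0.758, -0.057, 0.0], [744.9, -151.7])]
scene
clamp_knob [(0.58, [0.576, 0.006, 0.105], [571.6, -66.9])]
plate_base [(0.64, [0.525, -0.043, 0.051], [515.8, -108.6])]
glass_center [(0.74, [0.526, -0.04, 0.055], [517.2, -105.7])]
plate_grip [(0.98, [0.526, -0.033, 0.115], [517.7, -98.7])]
tray [(0.86, [0.73, 0.376, -0.001], [771.9, 281.5])]
bracket [(0.74, [0.454, -0.433, -0.001], [395.7, -486.2])]
bearing [(0.88, [0.564, -0.419, 0.003], [506.7, -486.3])]
driver [(0.63, [0.362, 0.191, -0.002], [382.9, 143.8])]
partsbox [(0.76, [0.667, -0.407, 0.001], [610.2, -487.9])]
terminal [(0.84, [0.726, 0.178, -0.001], [742.7, 85.2])]
endcap [(0.82, [0.752, -0.058, 0.001], [738.9, -151.6])]
```

```bash
python3 -c "
from cell import manip; print(manip.job_done())"
```

```text
the job is handed in; nothing more can be done
None
```

The job is done and handed in at about 38.6 s of the 72 s allowed.

- **Glass:** I pushed it with the fingertips to the side strip, then to the end strip, then gave it a light nudge back in x. Push force was about 4 N at most in the readings taken. The colour profile afterwards showed gaps under about 0.5 mm at both strips, and the glass was square. Its position was only checked roughly after the plate went on.
- **Plate:** I took the blue plate by its yellow handle, lowered it over both pins, and pressed until it met a firm stop at about 11 N. Its outline, taken at the seated height, measured about 133 × 152 mm, matching the given 132 × 152 mm, with its centre within about 1.5 mm of the seat.
- **Clamp:** I swung it round to its stop, where the force rose to about 14 N. The last look put the knob level with the pivot, so it is fully over the plate.
- **Bystanders:** nothing touched them. The driver, terminal, bearing, parts box and end cap were each found where they stood. The tray and bracket were found by one camera, while other cameras gave weaker, conflicting reports for them.

**Disagreements:**
- The fingertips proved to be about 38 mm behind the reported TCP, so my first push passed over the glass without touching it. I measured this from the pictures and corrected for it.
- The plate had to go about 5 mm lower in TCP height than I had worked out before it seated.
- The scene camera's last reading of the plate's underside (z = 0.051) disagreed with the side camera (0.072) and with the force stop. I took it as a network error.

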